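# Sort left and right retractor blades from the cassette

### The arm

A 7-joint arm with a two-finger parallel gripper is mounted at the origin on a cart in front of the work surface, level with it; the furniture and walls round the work are solid. World frame = base frame: x ahead of the robot, y to its left, z up, the work surface at z = 0. Lengths are in m, angles in degrees, forces in N, time in s.
With the tool pointing down it reaches from about 0.35 to 0.9 m from the base axis. Payload 19.9 kg.
Tool frame: the origin (TCP) lies at the very end of the fingers, on their centre line; the grasp point (between the pads) lies 19 mm behind it (ctrl.grasp_offset is the distance from the TCP to the grasp point, in m); z points along the fingers, y is the direction in which the jaws open and shut (so a half turn about z gives the same grasp; the last joint's range is limited). The gripper opens to 94 mm and grips with 3 to 60 N. Pads are 16 mm wide; open, the fingers measure 119 mm over their backs; the gripper's body (75 mm by 177 mm) begins 78 mm behind the grasp point.
Start: joints at [-69.758, 23.915, -0.59, 92.452, 0.269, 63.638, -3.037], TCP at [0.24, 0.577, 0.205] pointing down, gripper open.
Joint ranges: [-161.28, 161.28], [-22.2, 115.67], [-73.04, 71.86], [3.21, 147.25], [-68.34, 248.33], [10.77, 114.83], [-161.83, 161.83]. Speed limits (degrees/s): [108.29, 108.29, 136.94, 136.94, 172.46, 172.46, 172.46].

### API

Orientations are given as [roll, pitch, yaw] about the fixed x, y, z axes, in that order (R = Rz(yaw) Ry(pitch) Rx(roll)).
In Python, from rig import get_obs, optics, ticket, spotter, ctrl gives the robot as it stands.
- The arm moves only by the tool move_arm, never from a script. Its argument "increments" is a list of rows, each a list of 3 entries, a list of its own where there are three numbers: the shift along the world's x, y, z in cm, then the turn, a rotation vector about the world's x, y, z in units of 5 degrees (1.0 is 5 degrees), then the gripper's target within -1 to 1 (shut at 1, half-way at 0, fully open at -1). In form: [[[dx, dy, dz], [wx, wy, wz], fingers], ...]. A call has 1 to 5 rows; each row is the pose to reach, as a shift and turn from the pose measured when the call began; what a row does not reach only later rows make up. A row lasts 1/10 s, in which the tool goes at most 50 mm and 8.59 degrees, less where a joint would pass 70% of its speed; a pose out of reach is approached as far as the arm can. A call with a gripper value outside its range is refused whole. The fingers move at their own pace and stop on an object; "squeeze" is the grip in N (left out, the last holds). Time passes only in rows, so rows that repeat a pose let the fingers close. It gives the time, the measured TCP pose, the force and the opening at its end, in the units of the state.
- get_obs(): the state, without advancing time (a new reading comes with each control period).
- optics.get_image(name): name is "scene" or "top"; returns a dict with "image" (480x640x3 uint8, blue, green, red), "fovy" (degrees; the focal length in pixels is half the picture's height over the tangent of half this angle, whatever the lens; pixels are square), "cx", "cy" (the principal point, pixels), "origin" and "rotation" of the camera in the world. Camera axes: x right, y down, z forward; pixel columns grow to the right and rows downward; lengths in m; the calibration is good to about 2 mm. A picture is of the moment at which its call begins. There is no depth.
- ticket.hand_in(): hands the job in, once; it reports no verdict.
Trained networks look in a picture, given as the dict that the camera call returned (one of the last four; its "shot" number tells which), for a name from the list of things; names that differ only in an ending like _2 or _b are one class to them, and where a whole thing is asked for, a point or a joint stands for the part that bears it (a point fixed in the world has none). Each returns a list of dicts, best first, with "conf" (0 to 1); they miss things now and then, are a little off and sometimes report something else, mostly with a low value. They report only what shows in the picture. A call takes as long as a camera call. They do not tell look-alikes from the thing itself.
- spotter.look_for(picture, target): "position" ([column, row] as shares, 0 to 1, of the picture: columns of its width, rows of its height, amid what is visible of it).
- spotter.silhouettes(picture, target): "region" (480x640 bool, what is visible of it) and "position" ([column, row] as shares, 0 to 1, of the picture: columns of its width, rows of its height, amid what is visible of it).
- spotter.mark_of(picture, target): "position" ([column, row] as shares, 0 to 1, of the picture: columns of its width, rows of its height: a listed point, or the origin of a listed thing).
The state is a dict: "clock": time; "qpos": joint angles; "joint_velocities": joint speeds; "joint_efforts": joint torques, N m; "tool_pos": TCP position; "eef_rot": TCP orientation; "force": force on the tool from outside, world axes, zero at the start; "moment": the same for the moment, N m; "finger_gap": opening from 0.0 (shut) to 1.0 (fully open).
Only numpy, scipy, OpenCV 4.12 (cv2) and the standard library are available. Lean on these libraries where they do the work, as an engineer would, in place of code of your own. Each camera call takes 0.05 s, during which the arm holds its last target.

### The job

Draw the cassette's insert out level by its tab until the two blades on it lie clear of the housing, and leave it drawn out with its tail still held in the channel. Sort all four retractor blades, the two on the insert and the two on the table: left-hand blades into the tray whose ledge shows the left-hand outline, right-hand ones into the other, each lying flat on the tray's floor and not on another blade. Do not shift or tip the bottles, tape roll, timer or tweezers.

Things in the scene. Friction and masses are not known exactly. Their poses are not given: they have to be found in the camera images.
- housing: white fixed cassette housing, 155x149x49 mm, open only at its -x end (towards the robot). Origin: underside, centre of its channel; front edge at x=-75 mm; floor 4 mm, roof underside z=45 mm. A lipped channel along x guides the insert
- insert: loose aluminium plate 150x136x4 mm in the channel, edges 9 high, 0.3 kg, play 1.75 mm a side, 1.6 in height, light friction, no stop. Origin: underside centre, axes as housing; home at housing x=0, z=4. Slides out to -x: its blades (to x=+15) are clear after 90 mm, it tips out past 125. Black pull tab in front 10 wide in y, x -113..-75, z 0..32 (wider behind x=-82); pinch across y at x=-97
- blade_l1: left-hand steel blade, 76x42x22 mm, 60 g, on one half of the insert (4 mm over its origin), head to the back. Origin: underside centre. 4 mm L plate: shank 14 mm wide along x at y=-14; at its head (x 24..38) a tongue to y=+21, i.e. to the left seen from above, tail to head; lip 14 high at its end. Finger grip on the shank: rib 10 wide, x -31..15, y=-14, z 4..22; pinch across y at x=-4
- blade_r1: right-hand steel blade, 76x42x22 mm, 60 g, on the other half of the insert, likewise. Origin: underside centre. 4 mm L plate: shank 14 mm wide along x at y=+14; at its head (x 24..38) a tongue to y=-21, i.e. to the right seen from above, tail to head; lip 14 high at its end. Finger grip on the shank: rib 10 wide, x -31..15, y=+14, z 4..22; pinch across y at x=-4
- blade_l2: left-hand steel blade, 76x42x22 mm, 60 g, on the table on one side of the housing. Origin: underside centre. 4 mm L plate: shank 14 mm wide along x at y=-14; at its head (x 24..38) a tongue to y=+21, i.e. to the left seen from above, tail to head; lip 14 high at its end. Finger grip on the shank: rib 10 wide, x -31..15, y=-14, z 4..22; pinch across y at x=-4
- blade_r2: right-hand steel blade, 76x42x22 mm, 60 g, on the table on the other side. Origin: underside centre. 4 mm L plate: shank 14 mm wide along x at y=+14; at its head (x 24..38) a tongue to y=-21, i.e. to the right seen from above, tail to head; lip 14 high at its end. Finger grip on the shank: rib 10 wide, x -31..15, y=+14, z 4..22; pinch across y at x=-4
- tray_left: grey fixed tray for left-hand blades: on the ledge at its -x side (56x90x12 mm, to x=-114) is a flat raised steel outline of a left-hand blade, turned 90 degrees. Box outside 118x158 mm (x, y), walls 4 thick, 20 high; floor inside 110x150 at z=10 mm. Origin: underside centre of the box without ledge. Stands far left or far right
- tray_right: grey fixed tray for right-hand blades: on the ledge at its -x side (56x90x12 mm, to x=-114) is a flat raised steel outline of a right-hand blade, turned 90 degrees. Box outside 118x158 mm (x, y), walls 4 thick, 20 high; floor inside 110x150 at z=10 mm. Origin: underside centre of the box without ledge. Stands far left or far right
- spray: white spray bottle, loose bystander, 60 mm diameter, 190 mm tall, origin underside centre, z up; leave alone
- gel: hand gel pump bottle, loose bystander, 48x75x187 mm, origin underside centre, z up; leave alone
- tape: flat roll of plaster tape, loose bystander, 69 mm diameter, 19 mm high, origin underside centre; leave alone
- timer: small white timer, loose bystander, 60x64x18 mm, origin underside centre; leave alone
- tweezers: steel tweezers lying near the robot, loose bystander, 17x134x9 mm, origin underside centre; leave alone
Not all that is in view belongs to the job. What is shaped like the blade_l2 but orange is not meant.

How it is judged:
By the outcome, as a careful person would: the job done as asked, in the order asked, and still so for the second after the job is handed in, with the robot touching nothing.
It also fails if it takes over 72 s, if anything falls off the work surface, if the arm or the gripper's body presses on something with over 40 N, if the wrist force passes 120 N, or if a joint passes its speed limit or range.

## Working session

There is one attempt and no reset: what is moved stays moved. The work goes in short steps, Python scripts to look and compute and a tool call to move; the robot and the scene stay as the last step left them, time stands still between calls to the robot, and variables do not carry over. Pictures are saved under pics/ and viewed, and the job is handed in when it is done.

Besides the shell and the picture viewer there is one more tool, called after "Emit:" by a JSON object that holds its "name" and its "arguments", one argument or row to a line. move_arm: Moves the arm, as the interface text tells. Its arguments: {"type":"object","properties":{"increments":{"type":"array"},"squeeze":{"type":"number"}},"required":["increments"]}

```bash
mkdir -p pics; ls
python3 - <<'E'
from rig import get_obs, optics, ctrl
import cv2,json
o=get_obs();print(o, ctrl.grasp_offset)
for n in ("scene","top"):
    p=optics.get_image(n);cv2.imwrite(f"pics/{n}0.png",p["image"]);print(n,{k:v for k,v in p.items() if k!="image"})
E
```

```text
pics
{'clock': 0.0, 'qpos': array([-69.75730092,  23.94642071,  -0.58985818,  92.48280551,
         0.26913228,  63.63647922,  -3.03738324]), 'joint_velocities': array([-0.03766107, -0.08851871, -0.05977383, -0.11096152, -0.0237465 ,
        0.05976693, -0.02791796]), 'joint_efforts': array([-9.67350970e-04, -8.51240087e+01,  6.38551991e-01, -4.26006567e+01,
       -4.87880025e-02,  1.85725233e-02,  1.28717247e-04]), 'tool_pos': array([0.24027322, 0.57659869, 0.20486289]), 'eef_rot': array([-1.79935844e+02,  5.00365897e-03,  1.57378793e+02]), 'force': array([-0.31287804,  0.36169498, -0.11506079]), 'moment': array([-0.05548877, -0.03168389,  0.01251479]), 'finger_gap': 0.9979668523640289} 0.0188
scene {'fovy': 46.10068861408146, 'cx': 319.792311745505, 'cy': 238.81566956515957, 'origin': array([-0.7004628 , -0.8504823 ,  1.31023629]), 'rotation': array([-128.63474603,    0.60314661,  -52.59863495]), 'shot': 1}
top {'fovy': 51.627973777163085, 'cx': 324.69841585414315, 'cy': 241.1406052289479, 'origin': array([0.24905396, 0.11390701, 1.32899329]), 'rotation': array([-167.72447329,    0.25065805,  -91.89922367]), 'shot': 2}
```

View pics/scene0.png

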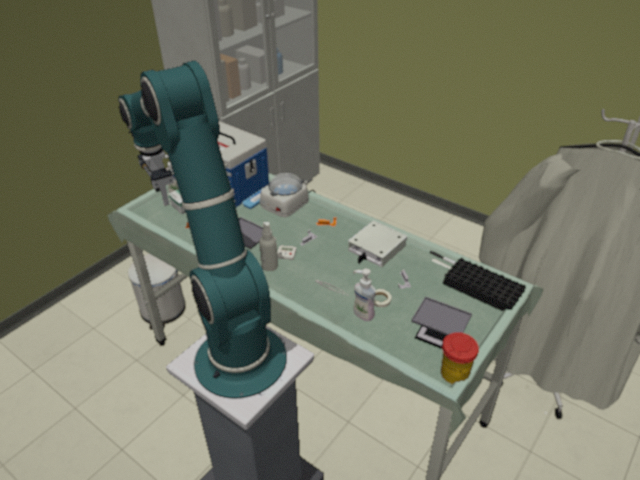

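View pics/top0.png

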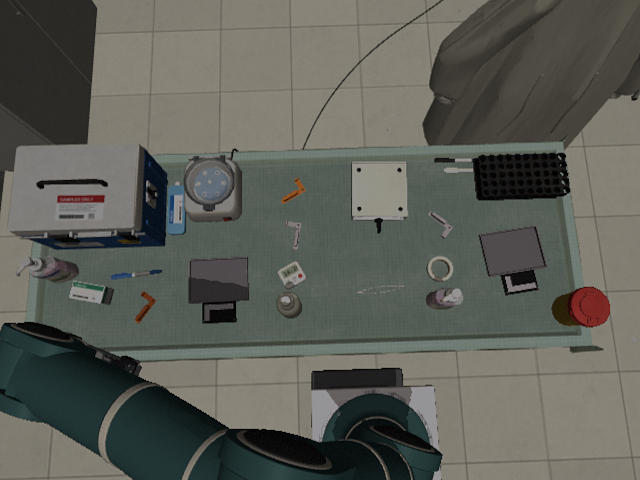

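```bash
cat > h.py <<'E'
import numpy as np, cv2
from scipy.spatial.transform import Rotation as R
def K(p):
    f=240/np.tan(np.radians(p["fovy"])/2); return f
def rot(p): return R.from_euler('xyz',p["rotation"],degrees=True).as_matrix()
def proj(p,X):
    X=np.atleast_2d(X); c=(X-p["origin"])@rot(p); f=K(p)
    return np.c_[p["cx"]+f*c[:,0]/c[:,2], p["cy"]+f*c[:,1]/c[:,2]]
def ray(p,uv):
    uv=np.atleast_2d(uv); f=K(p)
    d=np.c_[(uv[:,0]-p["cx"])/f,(uv[:,1]-p["cy"])/f,np.ones(len(uv))]@rot(p).T
    return d
def atz(p,uv,z):
    d=ray(p,uv); return p["origin"]+d*((z-p["origin"][2])/d[:,2])[:,None]
def tri(p1,u1,p2,u2):
    d1=ray(p1,u1)[0];d2=ray(p2,u2)[0];A=np.c_[d1,-d2]
    s=np.linalg.lstsq(A,p2["origin"]-p1["origin"],rcond=None)[0]
    a=p1["origin"]+s[0]*d1;b=p2["origin"]+s[1]*d2
    return (a+b)/2,np.linalg.norm(a-b)
def crop(p,x0,y0,x1,y1,k,name):
    cv2.imwrite(name,cv2.resize(p["image"][y0:y1,x0:x1],None,fx=k,fy=k,interpolation=cv2.INTER_CUBIC))
E
python3 - <<'E'
from rig import get_obs, optics, spotter
from h import *
import pickle
p=optics.get_image("top");s=optics.get_image("scene")
pickle.dump((p,s),open("p0.pkl","wb"))
crop(p,180,145,460,335,2.8,"pics/topc1.png")
crop(p,400,140,560,310,3.5,"pics/topc2.png")
crop(p,180,210,320,340,4,"pics/topc3.png")
crop(s,220,170,540,360,2.5,"pics/scc1.png")
W=np.array([640,480])
for n in ["housing","insert","blade_l1","blade_l2","blade_r2","tray_left","tray_right","spray","gel","tape","timer","tweezers"]:
    for q,nm in ((p,"top"),(s,"scene")):
        for fn in ("look_for","mark_of"):
            r=getattr(spotter,fn)(q,n)
            print(n,nm,fn,[(round(d["conf"],2),(np.array(d["position"])*W).round(1).tolist()) for d in r[:5]])
print(get_obs()["clock"])
E
```

```text
housing top look_for [(0.6, [380.0, 187.2])]
housing top mark_of [(0.77, [377.8, 195.0])]
housing scene look_for [(0.61, [379.8, 239.2])]
housing scene mark_of [(0.56, [373.9, 248.1])]
insert top look_for [(0.77, [381.2, 218.0])]
insert top mark_of []
insert scene look_for [(0.83, [363.5, 259.3]), (0.62, [382.5, 241.4])]
insert scene mark_of []
blade_l1 top look_for [(0.6, [144.8, 308.7]), (0.54, [293.3, 198.2]), (0.49, [292.8, 230.8])]
blade_l1 top mark_of [(0.7, [290.7, 196.3]), (0.64, [290.0, 236.6]), (0.54, [143.0, 305.5]), (0.33, [291.2, 272.3])]
blade_l1 scene look_for [(0.67, [302.7, 240.1])]
blade_l1 scene mark_of [(0.6, [302.0, 237.6]), (0.53, [380.5, 256.3]), (0.52, [326.1, 223.1])]
blade_l2 top look_for [(0.6, [144.8, 308.7]), (0.54, [293.3, 198.2]), (0.49, [292.8, 230.8])]
blade_l2 top mark_of [(0.7, [290.7, 196.3]), (0.64, [290.0, 236.6]), (0.54, [143.0, 305.5]), (0.33, [291.2, 272.3])]
blade_l2 scene look_for [(0.67, [302.7, 240.1])]
blade_l2 scene mark_of [(0.6, [302.0, 237.6]), (0.53, [380.5, 256.3]), (0.52, [326.1, 223.1])]
blade_r2 top look_for [(0.7, [443.9, 219.4]
[... 1161 characters left out ...]
2.8]), (0.29, [219.9, 285.4])]
tape top mark_of [(0.89, [438.1, 269.2])]
tape scene look_for [(0.6, [362.3, 257.8]), (0.58, [380.2, 295.9])]
tape scene mark_of [(0.72, [440.9, 318.1]), (0.59, [377.1, 300.5])]
timer top look_for [(0.82, [293.4, 274.5]), (0.43, [219.8, 285.4]), (0.42, [380.4, 216.9])]
timer top mark_of [(0.56, [293.6, 275.5])]
timer scene look_for [(0.69, [285.7, 246.3])]
timer scene mark_of [(0.67, [376.9, 298.9]), (0.49, [286.7, 250.5])]
tweezers top look_for [(0.48, [443.7, 260.8]), (0.43, [442.5, 220.2])]
tweezers top mark_of [(0.53, [382.2, 291.5])]
tweezers scene look_for [(0.52, [326.1, 285.2]), (0.17, [436.0, 320.3])]
tweezers scene mark_of [(0.67, [330.2, 290.4])]
2.6
```

View crops.

View pics/topc1.png

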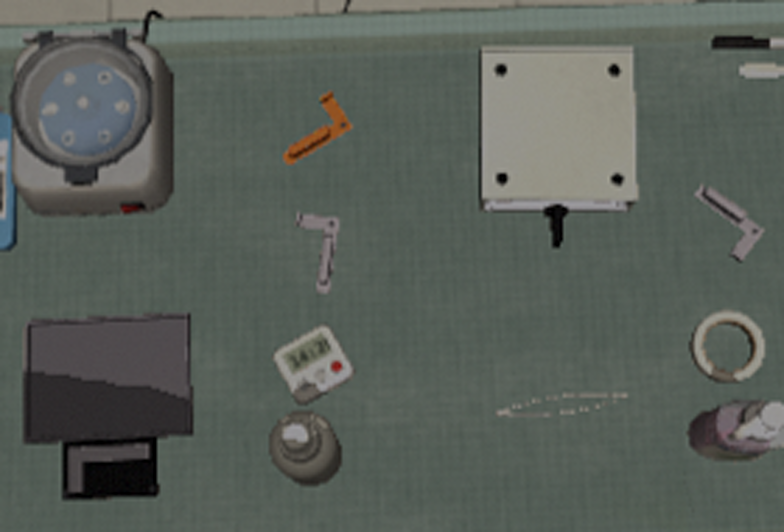

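View pics/topc2.png

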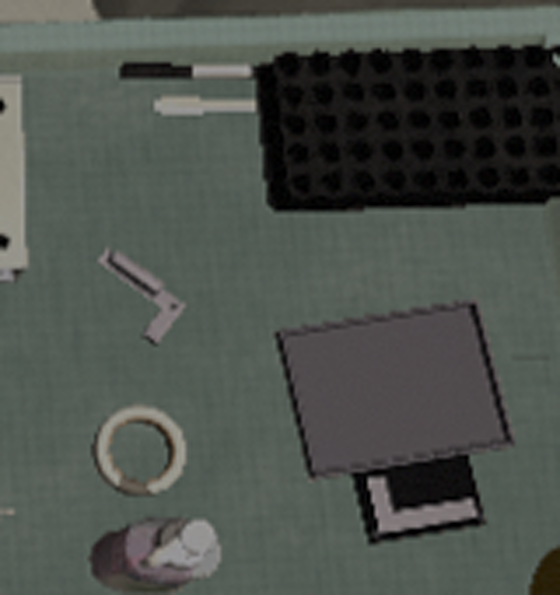

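View pics/topc3.png

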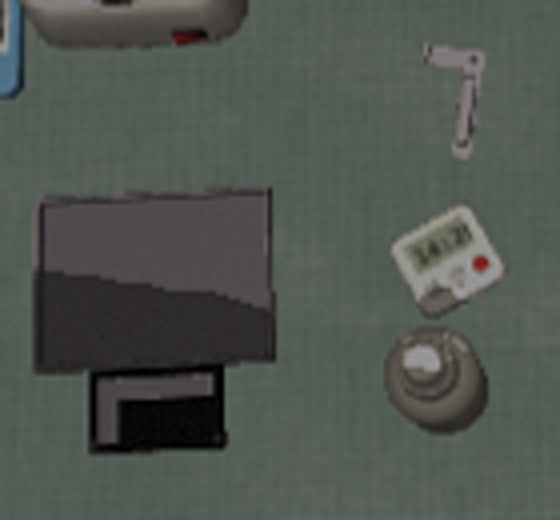

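View pics/scc1.png

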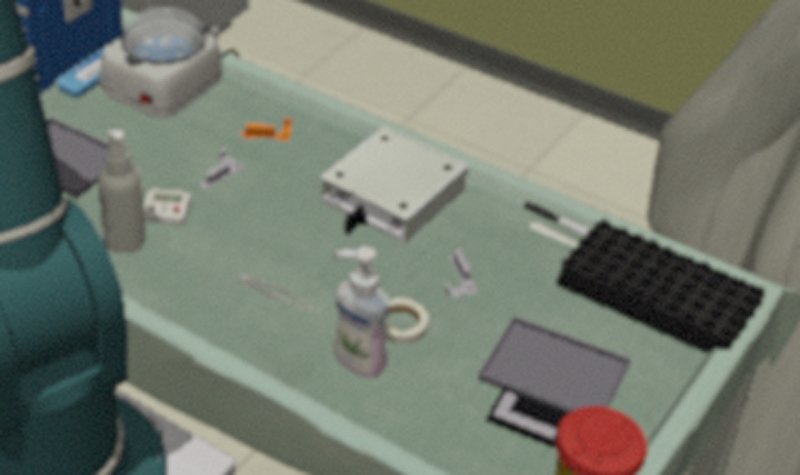

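```bash
cat >> h.py <<'E'
def box(x0,x1,y0,y1,z0,z1):
    return np.array([[x,y,z] for x in(x0,x1) for y in(y0,y1) for z in(z0,z1)])/1000.
def blade(s): # s=+1 left, -1 right
    return [box(-38,38,*sorted((-s*7,-s*21)),0,4),box(24,38,-21,21,0,4),box(24,38,*sorted((s*17,s*21)),0,14),box(-31,15,*sorted((-s*9,-s*19)),4,22)]
HOUS=[box(-75,80,-74.5,74.5,0,49)]
TRAY=[box(-59,59,-79,79,0,20)]
LEDGE=[box(-115,-59,-45,45,0,12)]
def place(parts,x,y,yaw,z=0.):
    M=R.from_euler('z',yaw,degrees=True).as_matrix()
    return [q@M.T+[x,y,z] for q in parts]
def raster(p,parts,sc=4):
    m=np.zeros((480*sc,640*sc),np.uint8)
    for q in parts:
        uv=(proj(p,q)*sc+(sc-1)/2).round().astype(np.int32)
        cv2.fillConvexPoly(m,cv2.convexHull(uv),1)
    return m
def fit(p,parts,mask,x0,z=0.,sc=4):
    from scipy.optimize import minimize
    M=cv2.resize(mask.astype(np.float32),None,fx=sc,fy=sc,interpolation=cv2.INTER_LINEAR)
    M=cv2.GaussianBlur(M,(0,0),2)
    def c(v):
        r=cv2.GaussianBlur(raster(p,place(parts,v[0]/100,v[1]/100,v[2]*5,z),sc).astype(np.float32),(0,0),2)
        return ((r-M)**2).sum()/M.sum()
    v0=np.array([x0[0]*100,x0[1]*100,x0[2]/5])
    best=None
    r=minimize(c,v0,method='Nelder-Mead',options=dict(initial_simplex=v0+np.vstack([np.zeros(3),np.diag([1,1,2.])]),xatol=.01,fatol=1e-4,maxiter=150))
    return r.x*[.01,.01,5],r.fun
def overlay(img,p,parts,col=(0,0,255),k=1,off=(0,0)):
    for q in parts:
        uv=((proj(p,q)-off+.5)*k-.5).round().astype(np.int32)
        for i in range(8):
            for b in (1,2,4):
                if not i&b: cv2.line(img,tuple(map(int,uv[i])),tuple(map(int,uv[i|b])),col,1,cv2.LINE_AA)
E
python3 - <<'E'
from h import *
import pickle
p,s=pickle.load(open("p0.pkl","rb"))
hsv=cv2.cvtColor(p["image"],cv2.COLOR_BGR2HSV)
def mk(x0,y0,x1,y1,cond):
    m=np.zeros((480,640),bool);m[y0:y1,x0:x1]=cond[y0:y1,x0:x1];return m
H,S,V=[hsv[...,i].astype(int) for i in range(3)]
# print samples
for c in [(295,234),(297,242),(330,250),(441,223),(380,190),(220,270),(220,292),(513,253),(380,225),(360,218)]:
    print(c,p["image"][c[1],c[0]],hsv[c[1],c[0]])
for nm,c,z in [("l2",(295,236),0),("r2",(440,222),0),("hous",(379.5,190),.049),("tl",(219,281),.01),("tr",(512,252),.01),("spray",(289,311),0),("gel",(436,303),0),("tape",(440,268),0),("tab",(379,226),.03)]:
    print(nm,atz(p,c,z).round(3))
E
```

```text
(295, 234) [105 105 111] [  0  14 111]
(297, 242) [53 52 56] [173  18  56]
(330, 250) [86 94 84] [66 27 94]
(441, 223) [ 95  94 100] [175  15 100]
(380, 190) [134 147 148] [ 28  24 148]
(220, 270) [77 75 79] [165  13  79]
(220, 292) [46 43 45] [140  17  46]
(513, 253) [77 75 81] [170  19  81]
(380, 225) [6 4 7] [160 109   7]
(360, 218) [155 152 154] [140   5 155]
l2 [[0.555 0.191 0.   ]]
r2 [[ 0.581 -0.21   0.   ]]
hous [[ 0.664 -0.042  0.049]]
tl [[0.437 0.397 0.01 ]]
tr [[ 0.489 -0.395  0.01 ]]
spray [[0.351 0.211 0.   ]]
gel [[ 0.359 -0.181  0.   ]]
tape [[ 0.453 -0.199  0.   ]]
tab [[ 0.568 -0.037  0.03 ]]
```

Run:
```python
from h import *
import pickle
p,s=pickle.load(open("p0.pkl","rb"))
im=cv2.GaussianBlur(p["image"],(0,0),.6).astype(int)
ng=(im[...,2]-im[...,1]>=-3)
def mk(x0,y0,x1,y1,cond=ng):
    m=np.zeros((480,640),np.uint8);m[y0:y1,x0:x1]=cond[y0:y1,x0:x1]
    n,l,st,_=cv2.connectedComponentsWithStats(m);k=1+st[1:,4].argmax();return (l==k)
big=cv2.resize(p["image"],None,fx=3,fy=3,interpolation=cv2.INTER_CUBIC)
out={}
for nm,parts,mask,x0,z in [
 ("l2",blade(1),mk(280,215,312,256),(.565,.19,5),0),
 ("r2",blade(-1),mk(422,203,462,244),(.585,-.205,-150),0),
 ("r2b",blade(-1),mk(422,203,462,244),(.585,-.205,-120),0),
 ("hous",HOUS,mk(340,150,418,220),(.664,-.04,0),0),
 ("tl",TRAY+LEDGE,mk(180,250,258,330),(.437,.397,2),0),
 ("tr",TRAY+LEDGE,mk(470,218,556,302),(.487,-.395,-8),0)]:
    v,f=fit(p,parts,mask,x0,z);out[nm]=v;print(nm,v.round(4),round(f,3),mask.sum())
    overlay(big,p,place(parts,*v,z),k=3)
pickle.dump(out,open("fit.pkl","wb"))
cv2.imwrite("pics/ov1.png",big[420:990,990:1700]);cv2.imwrite("pics/ov2.png",big[600:1020,500:960])
cv2.imwrite("pics/ov0.png",np.hstack([big[600:1020,500:960],]))
sb=cv2.resize(s["image"],None,fx=3,fy=3,interpolation=cv2.INTER_CUBIC)
for nm,parts in [("l2",blade(1)),("r2",blade(-1)),("hous",HOUS),("tl",TRAY+LEDGE),("tr",TRAY+LEDGE)]: overlay(sb,s,place(parts,*out[nm]),k=3)
cv2.imwrite("pics/ovs.png",sb[620:1060,860:1460])
```

```text
l2 [ 0.5586  0.2009 -8.7292] 0.018 210
r2 [   0.5747   -0.2008 -128.0949] 0.013 228
r2b [   0.5748   -0.2007 -128.978 ] 0.012 228
hous [ 0.6692 -0.0412 -1.6377] 0.008 3260
tl [0.4418 0.399  1.4752] 0.018 3332
tr [ 0.4925 -0.3956  7.1167] 0.02 3293
```

View pics/ov1.png

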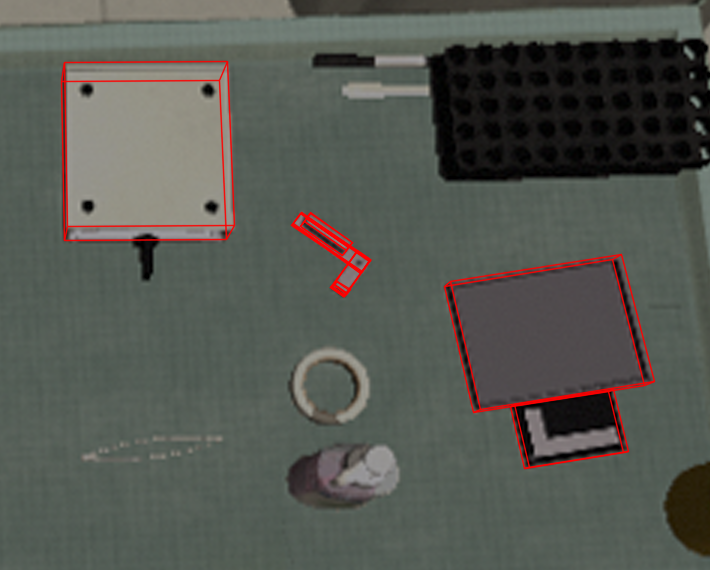

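View pics/ov2.png

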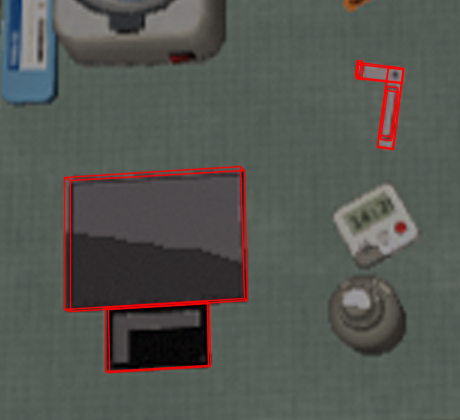

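View pics/ovs.png

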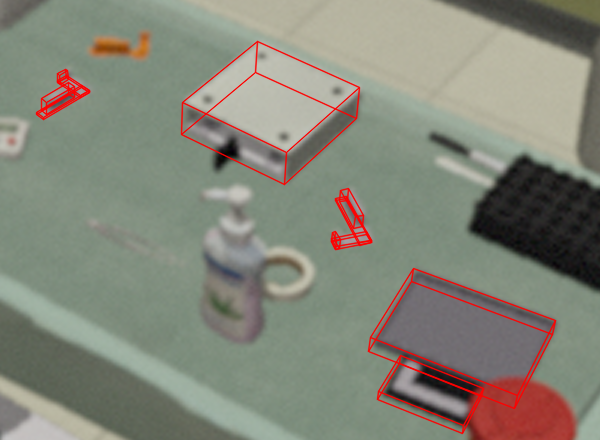

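Run:
```python
from h import *
import pickle
p,s=pickle.load(open("p0.pkl","rb"));o=pickle.load(open("fit.pkl","rb"))
for n,a,b in [("spray",(290.8,307.2),(269,263.3)),("gel",(436.1,305.1),(364.8,315.3))]: print(n,atz(p,a,0).round(3),atz(s,b,0).round(3),tri(p,a,s,b))
print("jar",atz(s,(455,378),0),atz(p,(575,322),0))
h=o["hous"]
def lw(v,l): 
    return (place([np.array([l],float)],*v)[0][0]).round(4)
print("tab",lw(h,(-.097,0,.036)),proj(p,[lw(h,(-.113,0,.036)),lw(h,(-.075,0,.036))]),proj(s,[lw(h,(-.113,0,.02)),lw(h,(-.075,0,.036))]))
print("l2",lw(o["l2"],(-.004,-.014,0)),"r2",lw(o["r2b"],(-.004,.014,0)))
big=p["image"].copy();big=cv2.resize(big,None,fx=6,fy=6,interpolation=cv2.INTER_CUBIC)
overlay(big,p,place([box(-113,-82,-5,5,4,36),box(-75,75,-68,68,4,13)],*h),k=6)
cv2.imwrite("pics/tab.png",big[1230:1440,2070:2520])
```

```text
spray [[0.361 0.206 0.   ]] [[0.376 0.216 0.   ]] (array([0.36122741, 0.20390825, 0.01656218]), np.float64(0.003780213733745731))
gel [[ 0.354 -0.181  0.   ]] [[ 0.37  -0.195  0.   ]] (array([ 0.36118743, -0.18853507, -0.00053984]), np.float64(0.020760942831141216))
jar [[ 0.32029626 -0.53508561  0.        ]] [[ 0.29724077 -0.54345152  0.        ]]
tab [ 0.5723 -0.0385  0.036 ] [[379.68126104 229.86644248]
 [379.28954862 216.15241514]] [[357.43701924 260.39584521]
 [363.95705039 251.40253625]]
l2 [0.5525 0.1876 0.    ] r2 [ 0.5882 -0.2064  0.    ]
```

View pics/tab.png

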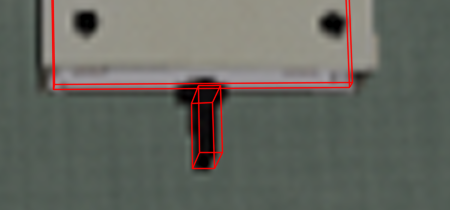

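Emit:
{"name": "move_arm", "arguments": {
  "increments": [
    [[0,0,10],[0,0,1],-0.4],
    [[5,-5,10],[0,0,2],-0.4],
    [[8,-12,10],[0,0,3],-0.4],
    [[12,-18,10],[0,0,4],-0.4],
    [[15,-23,10],[0,0,4.2],-0.4]
  ]
}}

```text
clock: 3.1
tool_pos: [0.3463, 0.4187, 0.3018]
eef_rot: [179.9, 0.0, 178.6]
force: [0.7, 1.0, 0.6]
finger_gap: 0.7
```

Emit:
{"name": "move_arm", "arguments": {
  "increments": [
    [[5,-5,0],[0,0,0],-0.4],
    [[9,-10,0],[0,0,0],-0.4],
    [[12,-15,0],[0,0,0],-0.4],
    [[15,-20,0],[0,0,0],-0.4],
    [[17,-25,0],[0,0,0],-0.4]
  ]
}}

```text
clock: 3.6
tool_pos: [0.4917, 0.2168, 0.3019]
eef_rot: [179.9, 0.1, 178.6]
force: [0.4, 0.5, 0.6]
finger_gap: 0.7
```

Emit:
{"name": "move_arm", "arguments": {
  "increments": [
    [[2,-5,-3],[0,0,0],-0.4],
    [[4,-10,-6],[0,0,0],-0.4],
    [[6,-15,-10],[0,0,0],-0.4],
    [[7,-20,-14],[0,0,0],-0.4],
    [[7,-22,-14],[0,0,0],-0.4]
  ]
}}

```text
clock: 4.1
tool_pos: [0.5579, 0.0157, 0.171]
eef_rot: [179.9, 0.0, 178.7]
force: [1.2, -0.0, -0.0]
finger_gap: 0.701
```

Emit:
{"name": "move_arm", "arguments": {
  "increments": [
    [[1.4,-5.2,-3],[0,0,-0.05],-0.4],
    [[1.4,-5.3,-7],[0,0,-0.05],-0.4],
    [[1.4,-5.3,-11],[0,0,-0.05],-0.4],
    [[1.4,-5.3,-11],[0,0,-0.05],-0.4],
    [[1.4,-5.3,-11],[0,0,-0.05],-0.4]
  ]
}}

```text
clock: 4.6
tool_pos: [0.5721, -0.0371, 0.0618]
eef_rot: [179.9, 0.0, 178.4]
force: [0.9, -0.1, 1.0]
finger_gap: 0.703
```

Run:
```python
from rig import get_obs, optics
from h import *
p=optics.get_image("top");s=optics.get_image("scene");o=get_obs();print(o["tool_pos"],o["eef_rot"])
a=cv2.resize(p["image"][150:270,320:440],None,fx=4,fy=4,interpolation=cv2.INTER_CUBIC)
b=cv2.resize(s["image"][200:290,310:420],None,fx=5,fy=480/90,interpolation=cv2.INTER_CUBIC)[:, :480]
cv2.imwrite("pics/a1.png",np.hstack([a,b])[:, :800])
```

```text
[ 0.57321993 -0.03686951  0.06329196] [179.92196285   0.19067262 178.43852812]
```

View pics/a1.png

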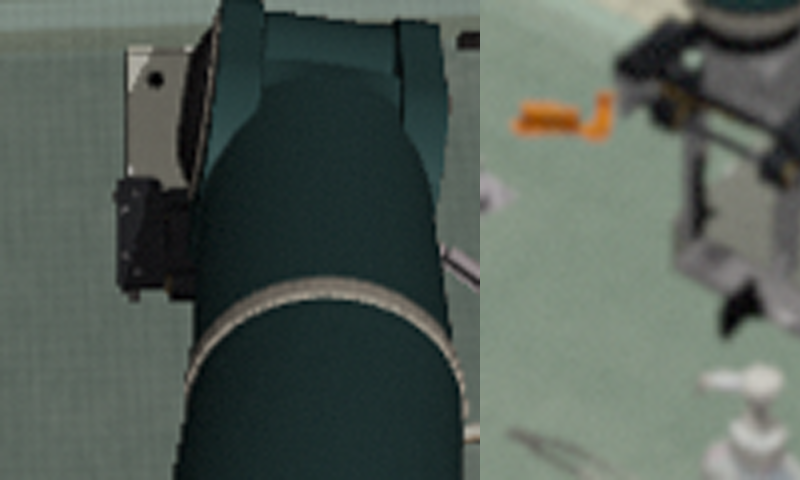

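Emit:
{"name": "move_arm", "arguments": {
  "increments": [
    [[-0.1,0,-3],[0,0,0],-0.4],
    [[-0.1,0,-5.4],[0,0,0],-0.4],
    [[-0.1,0,-5.4],[0,0,0],-0.4],
    [[-0.1,0,-5.4],[0,0,0],-0.4]
  ],
  "squeeze": 25
}}

```text
clock: 5.1
tool_pos: [0.5731, -0.0367, 0.0111]
eef_rot: [179.9, 0.3, 178.5]
force: [1.1, 0.3, 0.4]
finger_gap: 0.702
```

Emit:
{"name": "move_arm", "arguments": {
  "increments": [
    [[0,0,0],[0,0,0],1],
    [[0,0,0],[0,0,0],1],
    [[0,0,0],[0,0,0],1],
    [[0,0,0],[0,0,0],1],
    [[0,0,0],[0,0,0],1]
  ]
}}

```text
clock: 5.6
tool_pos: [0.5732, -0.0367, 0.0112]
eef_rot: [179.9, 0.3, 178.5]
force: [-0.1, 0.1, -0.0]
finger_gap: 0.306
```

Emit:
{"name": "move_arm", "arguments": {
  "increments": [
    [[0,0,0],[0,0,0],1],
    [[0,0,0],[0,0,0],1],
    [[0,0,0],[0,0,0],1],
    [[0,0,0],[0,0,0],1]
  ]
}}

```text
clock: 6.0
tool_pos: [0.573, -0.037, 0.0112]
eef_rot: [179.9, 0.3, 178.4]
force: [-0.9, -2.8, -0.2]
finger_gap: 0.107
```

Emit:
{"name": "move_arm", "arguments": {
  "increments": [
    [[-1,0.03,0],[0,0,0],1],
    [[-2.5,0.07,0],[0,0,0],1],
    [[-4,0.11,0],[0,0,0],1],
    [[-5,0.14,0],[0,0,0],1],
    [[-5,0.14,0],[0,0,0],1]
  ]
}}

```text
clock: 6.5
tool_pos: [0.5214, -0.0355, 0.0112]
eef_rot: [179.9, 0.2, 178.4]
force: [-1.5, -2.1, -2.1]
finger_gap: 0.099
```

Emit:
{"name": "move_arm", "arguments": {
  "increments": [
    [[-1,0.03,0],[0,0,0],1],
    [[-2.5,0.07,0],[0,0,0],1],
    [[-4,0.11,0],[0,0,0],1],
    [[-4.9,0.14,0],[0,0,0],1],
    [[-4.9,0.14,0],[0,0,0],1]
  ]
}}

```text
clock: 7.0
tool_pos: [0.4713, -0.034, 0.0112]
eef_rot: [179.9, 0.1, 178.4]
force: [-0.9, -0.4, -0.7]
finger_gap: 0.1
```

Emit:
{"name": "move_arm", "arguments": {
  "increments": [
    [[0,0,0],[0,0,0],-0.4],
    [[0,0,0],[0,0,0],-0.4],
    [[0,0,0],[0,0,0],-0.4],
    [[0,0,0],[0,0,0],-0.4]
  ]
}}

```text
clock: 7.4
tool_pos: [0.4716, -0.034, 0.0111]
eef_rot: [179.9, 0.1, 178.4]
force: [-0.5, -0.4, -0.1]
finger_gap: 0.413
```

Emit:
{"name": "move_arm", "arguments": {
  "increments": [
    [[0,0,5],[0,0,0],-0.4],
    [[0,0,9],[0,0,0],-0.4],
    [[2,4,13],[0,0,-0.5],-0.4],
    [[4,8,13],[0,0,-1],-0.4],
    [[5,12,13],[0,0,-1.42],-0.4]
  ]
}}

```text
clock: 7.9
tool_pos: [0.5237, 0.088, 0.1431]
eef_rot: [179.8, 0.3, 171.2]
force: [1.2, -0.9, -0.6]
finger_gap: 0.702
```

Run:
```python
from rig import get_obs, optics
from h import *
import pickle
p=optics.get_image("top");s=optics.get_image("scene");o=get_obs();print(o["tool_pos"],o["eef_rot"],o["clock"])
pickle.dump((p,s),open("p1.pkl","wb"))
crop(p,280,150,480,290,4,"pics/b1.png")
crop(s,270,200,430,320,5,"pics/b2.png")
```

```text
[0.52254339 0.09206931 0.14127936] [1.79798563e+02 1.78007369e-01 1.71647156e+02] 8.0
```

View pics/b1.png

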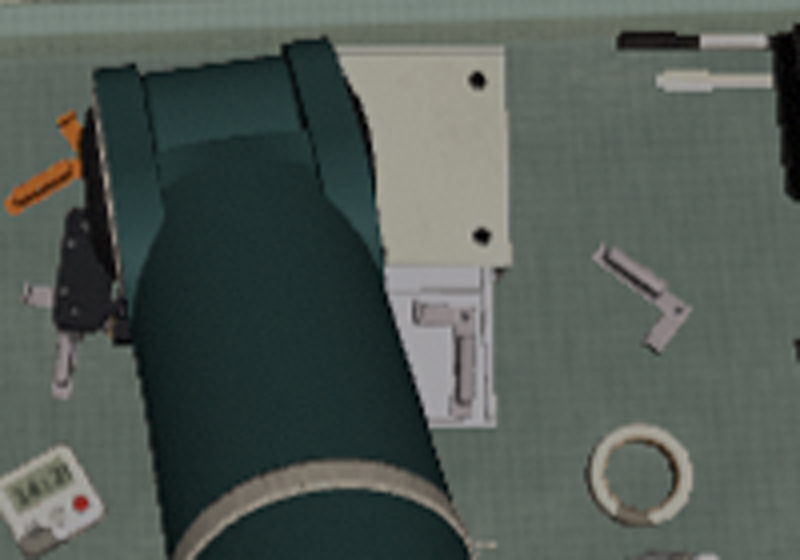

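View pics/b2.png

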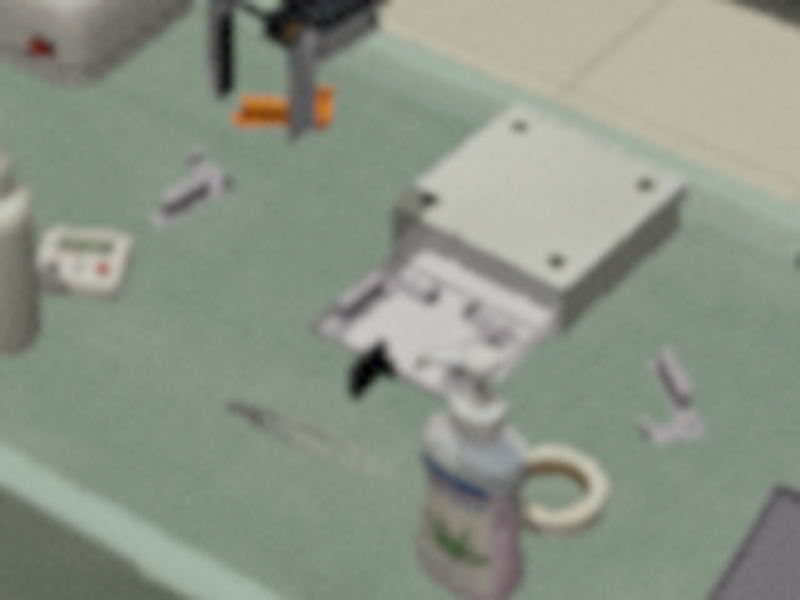

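Emit:
{"name": "move_arm", "arguments": {
  "increments": [
    [[1.5,4.8,0],[0,0,-0.05],-0.4],
    [[3,9.5,-3],[0,0,-0.05],-0.4],
    [[3,9.6,-7],[0,0,-0.05],-0.4],
    [[3,9.6,-9.5],[0,0,-0.05],-0.4],
    [[3,9.6,-9.5],[0,0,-0.05],-0.4]
  ]
}}

```text
clock: 8.5
tool_pos: [0.5504, 0.1874, 0.0429]
eef_rot: [180.0, -0.1, 171.4]
force: [-1.0, -0.9, -0.5]
finger_gap: 0.702
```

Emit:
{"name": "move_arm", "arguments": {
  "increments": [
    [[0.2,0,-2],[0,0,0],-0.4],
    [[0.2,0,-3.5],[0,0,0],-0.4],
    [[0.2,0,-3.5],[0,0,0],-0.4],
    [[0.2,0,-3.5],[0,0,0],0.5],
    [[0.2,0,-3.5],[0,0,0],1]
  ],
  "squeeze": 20
}}

```text
clock: 9.0
tool_pos: [0.5531, 0.1875, 0.0091]
eef_rot: [179.9, -0.0, 171.4]
force: [-0.1, -0.2, 0.1]
finger_gap: 0.569
```

Run:
```python
from rig import get_obs, optics
from h import *
s=optics.get_image("scene");o=get_obs();print(o["tool_pos"],o["eef_rot"],o["clock"],o["finger_gap"],o["force"])
crop(s,260,190,360,265,8,"pics/c2.png")
```

```text
[0.55304926 0.18752201 0.00905048] [ 1.79943823e+02 -2.48902274e-02  1.71426959e+02] 9.05 0.5229443281525696 [-0.72147992 -0.12954297  0.24047495]
```

View pics/c2.png

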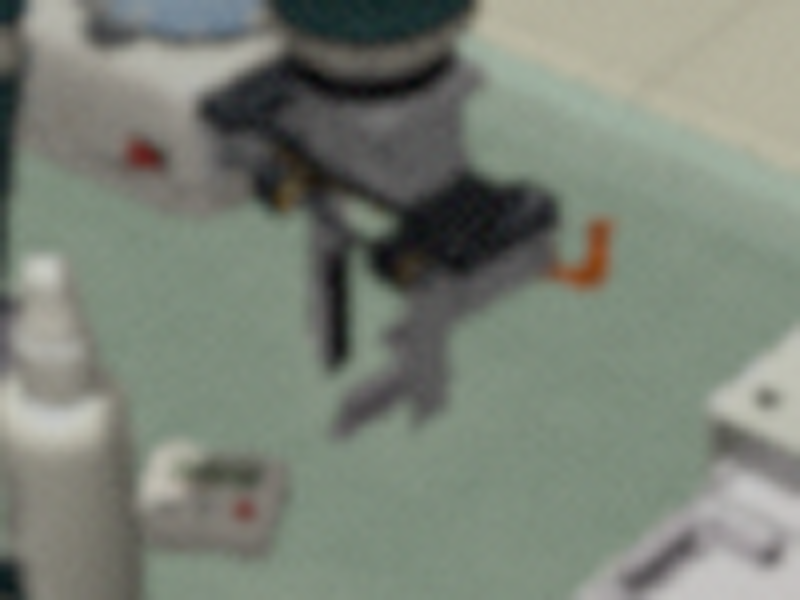

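Emit:
{"name": "move_arm", "arguments": {
  "increments": [
    [[0,0,-0.2],[0,0,0],1],
    [[0,0,-0.2],[0,0,0],1],
    [[0,0,-0.2],[0,0,0],1],
    [[0,0,-0.2],[0,0,0],1],
    [[0,0,-0.2],[0,0,0],1]
  ]
}}

```text
clock: 9.55
tool_pos: [0.553, 0.1875, 0.0071]
eef_rot: [179.9, -0.0, 171.4]
force: [0.1, 0.7, 1.8]
finger_gap: 0.105
```

Emit:
{"name": "move_arm", "arguments": {
  "increments": [
    [[0,0,0],[0,0,0],1],
    [[0,0,0],[0,0,0],1]
  ]
}}

```text
clock: 9.75
tool_pos: [0.5531, 0.1875, 0.0071]
eef_rot: [179.9, -0.0, 171.4]
force: [0.4, -0.5, 0.9]
finger_gap: 0.103
```

Emit:
{"name": "move_arm", "arguments": {
  "increments": [
    [[0,0,4],[0,0,0],1],
    [[0,0,8],[0,0,0.4],1],
    [[-1.5,3,12],[0,0,1],1],
    [[-3.5,7,14],[0,0,2],1],
    [[-5.5,11.5,14],[0,0,2],1]
  ]
}}

```text
clock: 10.25
tool_pos: [0.499, 0.3035, 0.1506]
eef_rot: [179.8, 0.2, -178.5]
force: [0.2, 1.0, -1.2]
finger_gap: 0.107
```

Emit:
{"name": "move_arm", "arguments": {
  "increments": [
    [[-2,4,0],[0,0,0],1],
    [[-4,8,-1],[0,0,0],1],
    [[-6,12,-3],[0,0,0],1],
    [[-6,12.2,-5],[0,0,0],1],
    [[-6,12.2,-6],[0,0,0],1]
  ]
}}

```text
clock: 10.75
tool_pos: [0.4376, 0.426, 0.0888]
eef_rot: [179.9, 0.1, -178.4]
force: [0.4, -1.9, -1.1]
finger_gap: 0.104
```

Position matches the target (0.437, 0.425). Check pose, then lower.

Emit:
{"name": "move_arm", "arguments": {
  "increments": [
    [[0,-0.1,-3],[0,0,0],1],
    [[0,-0.1,-5],[0,0,0],1],
    [[0,-0.1,-6.5],[0,0,0],1],
    [[0,-0.1,-6.9],[0,0,0],1],
    [[0,-0.1,-6.9],[0,0,0],1]
  ]
}}

```text
clock: 11.25
tool_pos: [0.4381, 0.4245, 0.0199]
eef_rot: [179.9, 0.1, -178.4]
force: [0.1, 0.6, -0.6]
finger_gap: 0.106
```

Emit:
{"name": "move_arm", "arguments": {
  "increments": [
    [[0,0,-0.2],[0,0,0],1],
    [[0,0,-0.2],[0,0,0],1]
  ]
}}

```text
clock: 11.45
tool_pos: [0.4386, 0.4247, 0.0187]
eef_rot: [179.8, 0.2, -178.4]
force: [-0.4, -0.6, -0.7]
finger_gap: 0.106
```

Run:
```python
from rig import get_obs, optics
from h import *
s=optics.get_image("scene");p=optics.get_image("top");o=get_obs();print(o["tool_pos"],o["eef_rot"],o["clock"],o["finger_gap"],o["force"])
crop(p,160,230,320,350,5,"pics/d1.png")
```

```text
[0.43840398 0.42472698 0.0185328 ] [ 1.79856309e+02  1.69643178e-01 -1.78435013e+02] 11.55 0.10569754055716554 [ 0.33440484  0.12949578 -0.47046284]
```

View pics/d1.png

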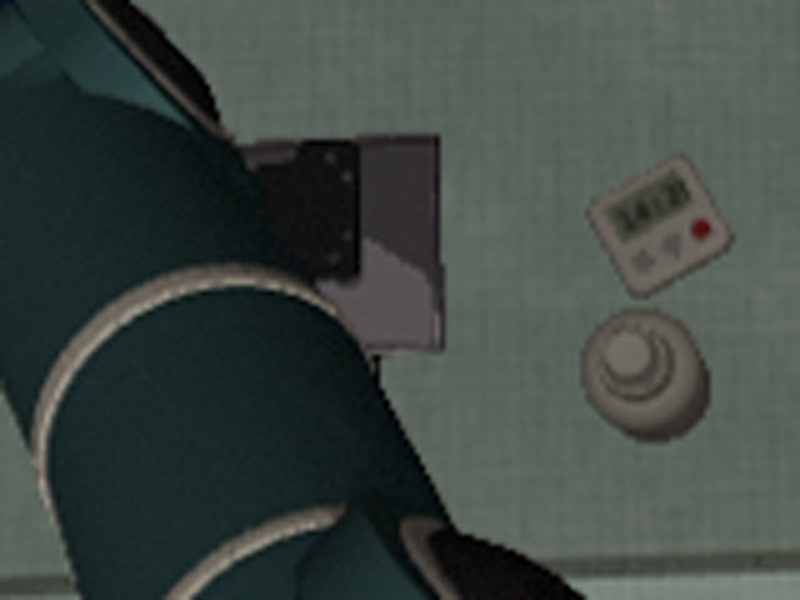

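Emit:
{"name": "move_arm", "arguments": {
  "increments": [
    [[0,0,-0.1],[0,0,0],1],
    [[0,0,-0.1],[0,0,0],1],
    [[0,0,-0.1],[0,0,0],0],
    [[0,0,-0.1],[0,0,0],0],
    [[0,0,-0.1],[0,0,0],-0.2]
  ]
}}

```text
clock: 12.05
tool_pos: [0.4384, 0.4248, 0.0176]
eef_rot: [179.9, 0.2, -178.4]
force: [-0.7, 0.7, 0.0]
finger_gap: 0.324
```

Emit:
{"name": "move_arm", "arguments": {
  "increments": [
    [[0,0,1],[0,0,0],-0.2],
    [[0,0,5],[0,0,0],-0.2],
    [[0,0,10],[0,0,0],-0.2],
    [[1,-4,14],[0,0,-0.3],-0.2],
    [[2,-9,17],[0,0,-0.6],-0.2]
  ]
}}

```text
clock: 12.55
tool_pos: [0.4558, 0.3489, 0.182]
eef_rot: [179.7, 0.3, 178.6]
force: [1.9, -0.7, -0.4]
finger_gap: 0.603
```

Run:
```python
from rig import get_obs, optics
from h import *
import pickle
s=optics.get_image("scene");p=optics.get_image("top")
pickle.dump((p,s),open("p2.pkl","wb"))
crop(p,330,150,430,250,6,"pics/e1.png")
crop(s,200,190,420,350,3.6,"pics/e2.png")
crop(p,160,230,260,330,6,"pics/e3.png")
```

View pics/e1.png

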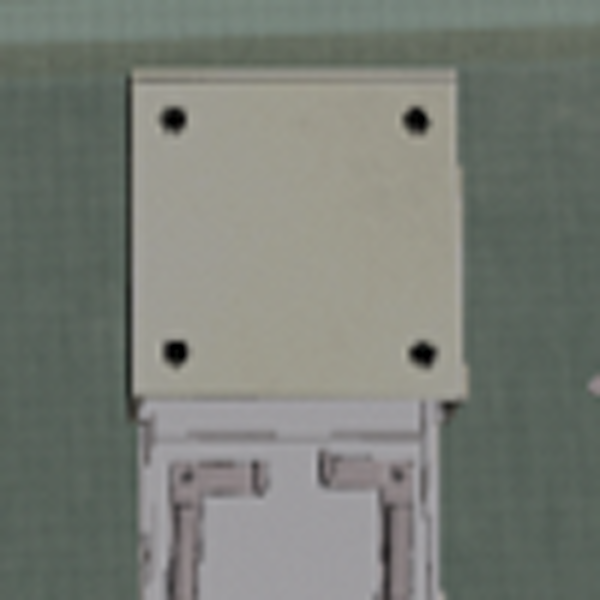

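View pics/e2.png

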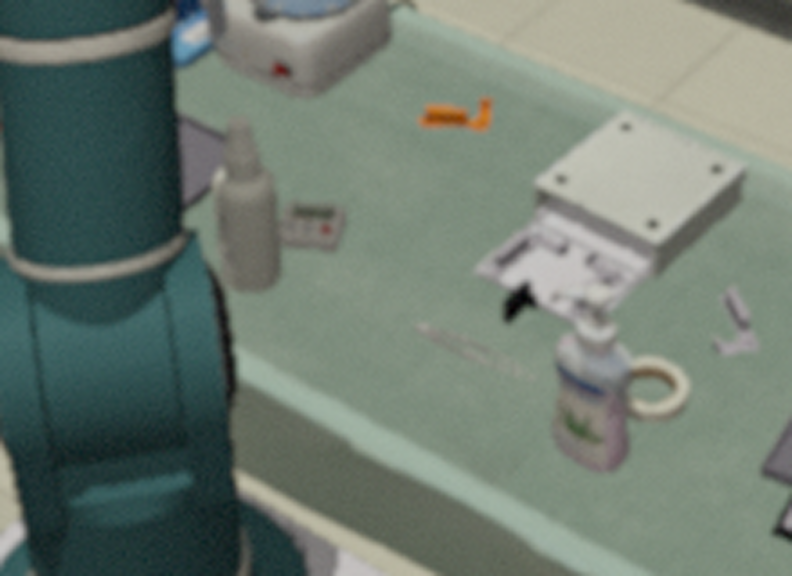

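View pics/e3.png

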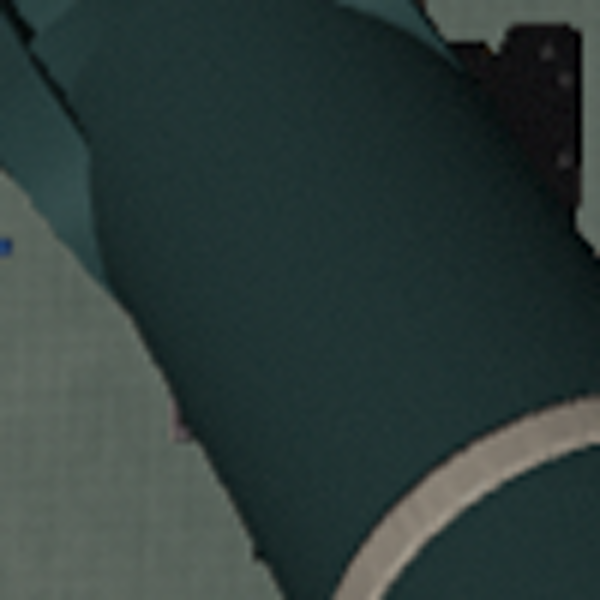

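Run:
```python
from h import *
import pickle
p,s=pickle.load(open("p2.pkl","rb"));o=pickle.load(open("fit.pkl","rb"));h=o["hous"]
def lw(v,l): return place([np.array([l],float)],*v)[0][0]
a=lw(h,(-.1247,.034,0));b=lw(h,(-.1247,-.034,0))
for tag,q,off,sz,k in(("t",p,(330,205),(100,60),8),("s",s,(320,230),(80,60),10)):
    im=cv2.resize(q["image"][off[1]:off[1]+sz[1],off[0]:off[0]+sz[0]],None,fx=k,fy=k,interpolation=cv2.INTER_CUBIC)
    cv2.imwrite(f"pics/f{tag}0.png",im)
    overlay(im,q,place(blade(-1),a[0],a[1],h[2],.008),k=k,off=off)
    overlay(im,q,place(blade(1),b[0],b[1],h[2],.008),k=k,off=off)
    cv2.imwrite(f"pics/f{tag}.png",im)
print(a,b)
```

```text
[ 0.54554863 -0.00368461  0.        ] [ 0.54360527 -0.07165684  0.        ]
```

View pics/ft0.png

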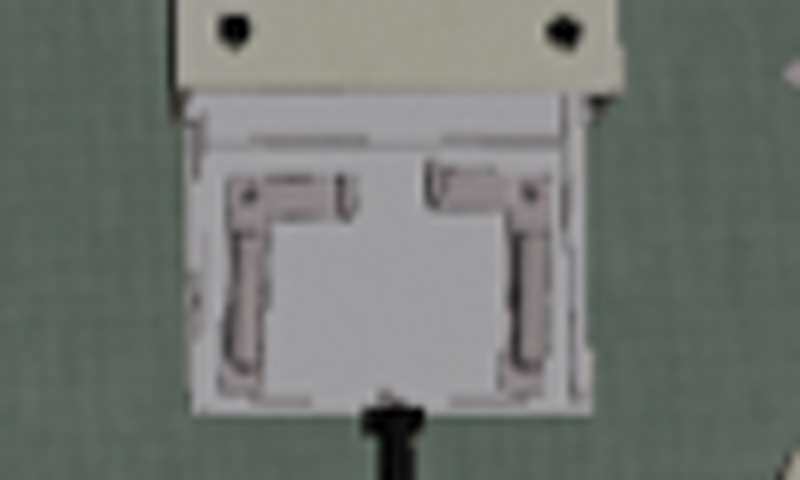

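View pics/ft.png

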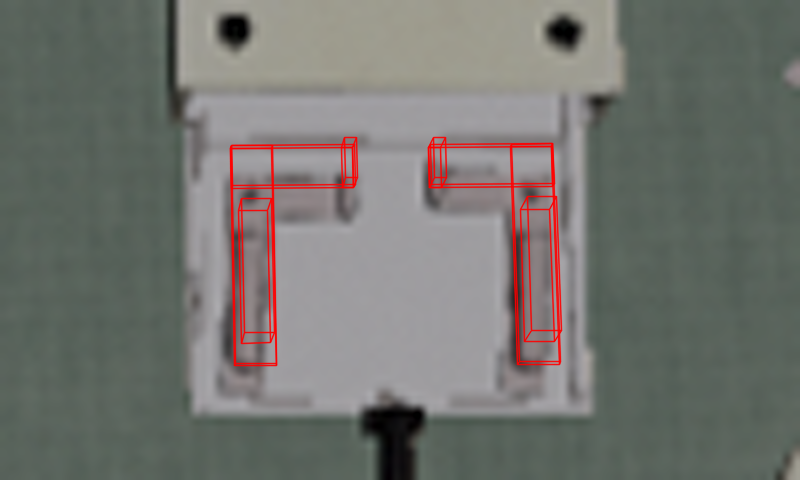

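View pics/fs.png

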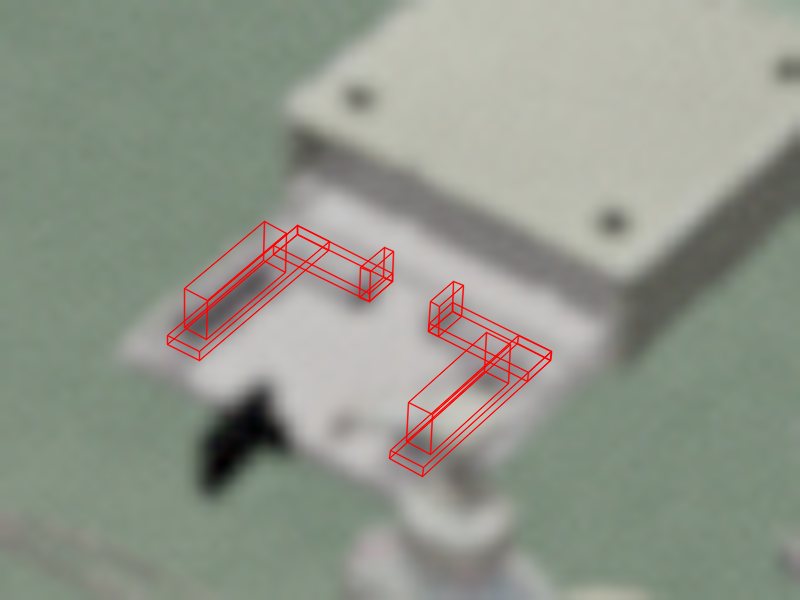

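Run:
```python
from h import *
import pickle
p,s=pickle.load(open("p2.pkl","rb"));h=pickle.load(open("fit.pkl","rb"))["hous"]
im=p["image"].astype(int)
for (u,v) in [(365,230),(380,240),(361,240),(360,229),(396,240),(367,229)]: print(u,v,im[v,u])
g=im.sum(2)
ref=np.median(g[230:250,368:390]);print(ref)
m0=(g<ref-35)
out={}
k=8;off=(330,205)
big=cv2.resize(p["image"][205:265,330:430],None,fx=k,fy=k,interpolation=cv2.INTER_CUBIC)
for nm,sg,(x0,x1),st in(("r1",-1,(357,376),(.536,-.0037,-1.6)),("l1",1,(382,400),(.5345,-.0716,-1.6))):
    m=np.zeros((480,640),bool);m[225:255,x0:x1]=m0[225:255,x0:x1]
    v,f=fit(p,blade(sg),m,st,.008);print(nm,v,f,m.sum());out[nm]=v
    overlay(big,p,place(blade(sg),*v,.008),k=k,off=off)
pickle.dump(out,open("fit2.pkl","wb"))
mm=cv2.resize((m0[205:265,330:430]*255).astype(np.uint8),None,fx=4,fy=4,interpolation=0)
cv2.imwrite("pics/g1.png",big);cv2.imwrite("pics/g2.png",mm)
for nm,sg in(("r1",-1),("l1",1)):
    v=out[nm];print(nm,place([np.array([[-.004,-sg*.014,0]])],*v)[0])
```

```text
365 230 [137 135 144]
380 240 [160 157 158]
361 240 [134 132 142]
360 229 [88 87 91]
396 240 [127 126 134]
367 229 [134 131 141]
474.0
r1 [ 5.34655661e-01 -9.77541793e-06 -4.76642452e+00] 0.043145421892404556 245
l1 [ 0.53339016 -0.06793653 -5.78771481] 0.02391892485320568 237
r1 [[0.53183281 0.01427418 0.        ]]
l1 [[ 0.52799875 -0.08146179  0.        ]]
```

View pics/g1.png

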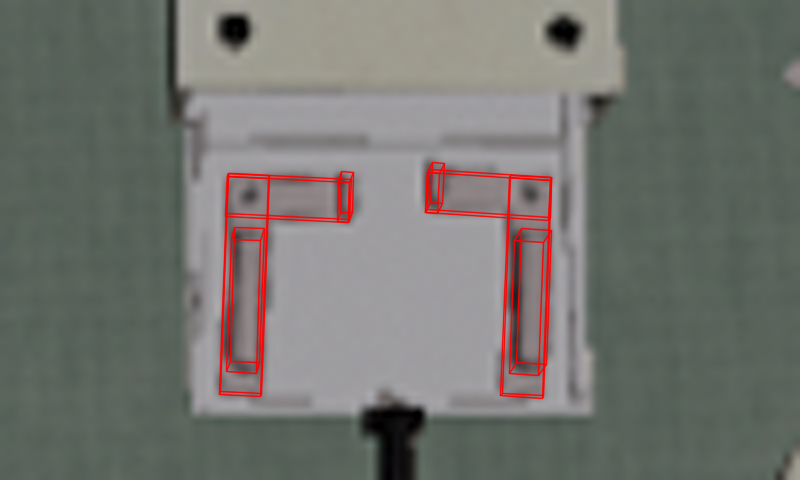

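View pics/g2.png

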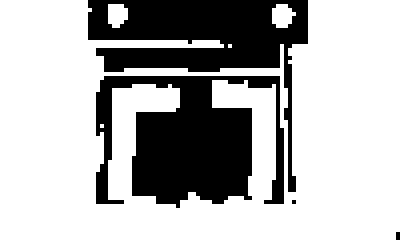

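Emit:
{"name": "move_arm", "arguments": {
  "increments": [
    [[1,-5,0],[0,0,-0.2],0.1],
    [[2,-10,0],[0,0,-0.4],0.1],
    [[3,-15,0],[0,0,-0.6],0.1],
    [[4,-20,-1],[0,0,-0.8],0.1],
    [[5,-25,-2],[0,0,-0.82],0.1]
  ]
}}

```text
clock: 13.15
tool_pos: [0.5069, 0.1039, 0.1666]
eef_rot: [179.6, 0.5, 174.0]
force: [1.5, 0.4, 0.6]
finger_gap: 0.448
```

Emit:
{"name": "move_arm", "arguments": {
  "increments": [
    [[1,-5,-2],[0,0,0],0.1],
    [[2,-10,-4],[0,0,0],0.1],
    [[2.3,-15,-7],[0,0,0],0.1],
    [[2.3,-18,-9],[0,0,0],0.1],
    [[2.3,-18,-9],[0,0,0],0.1]
  ]
}}

```text
clock: 13.65
tool_pos: [0.5281, -0.0814, 0.0746]
eef_rot: [179.7, 0.4, 173.7]
force: [-0.3, 0.1, 0.1]
finger_gap: 0.452
```

Emit:
{"name": "move_arm", "arguments": {
  "increments": [
    [[0,0,-3],[0,0,0.15],0.1],
    [[0,0,-5],[0,0,0.15],0.1],
    [[0,0,-5.6],[0,0,0.15],0.1],
    [[0,0,-5.6],[0,0,0.15],0.1]
  ]
}}

```text
clock: 14.05
tool_pos: [0.5281, -0.081, 0.0186]
eef_rot: [179.7, 0.3, 174.5]
force: [0.6, -0.1, -0.2]
finger_gap: 0.448
```

Run:
```python
from rig import get_obs, optics
from h import *
s=optics.get_image("scene");p=optics.get_image("top");o=get_obs();print(o["tool_pos"],o["eef_rot"],o["clock"],o["finger_gap"],o["force"])
crop(s,310,190,430,280,6.5,"pics/h1.png")
```

```text
[ 0.52882053 -0.08113299  0.01970561] [179.73277432   0.43702816 174.46033009] 14.15 0.4498769086079445 [-0.66914918 -1.02913276  0.34072809]
```

View pics/h1.png

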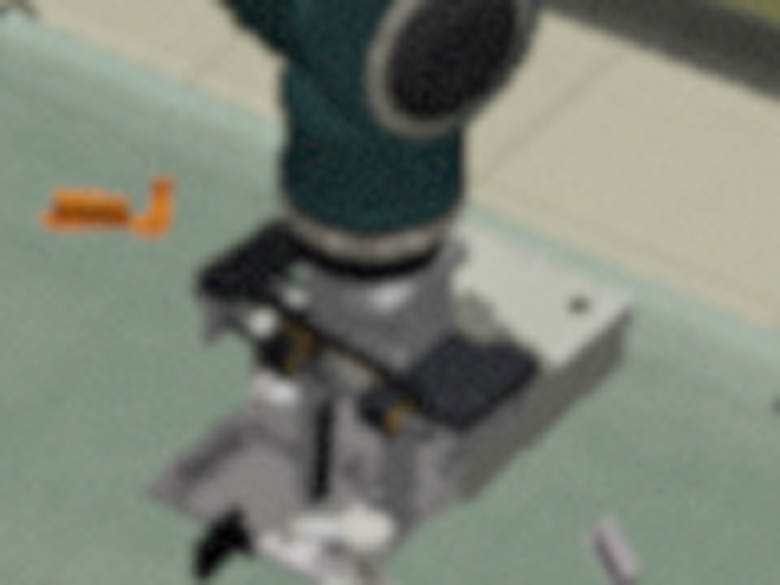

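Emit:
{"name": "move_arm", "arguments": {
  "increments": [
    [[0,0,-0.4],[0,0,0],0.1],
    [[0,0,-0.4],[0,0,0],0.5],
    [[0,0,-0.4],[0,0,0],1],
    [[0,0,-0.4],[0,0,0],1],
    [[0,0,-0.4],[0,0,0],1]
  ]
}}

```text
clock: 14.65
tool_pos: [0.5289, -0.0811, 0.0158]
eef_rot: [179.7, 0.4, 174.5]
force: [-0.1, 0.1, -0.6]
finger_gap: 0.144
```

Emit:
{"name": "move_arm", "arguments": {
  "increments": [
    [[0,0,0],[0,0,0],1],
    [[0,0,0],[0,0,0],1],
    [[0,0,0],[0,0,0],1],
    [[0,0,0],[0,0,0],1]
  ]
}}

```text
clock: 15.05
tool_pos: [0.5288, -0.0812, 0.0158]
eef_rot: [179.7, 0.4, 174.5]
force: [-0.3, -0.2, -0.3]
finger_gap: 0.103
```

Emit:
{"name": "move_arm", "arguments": {
  "increments": [
    [[0,0,2],[0,0,0],1],
    [[0,0,5],[0,0,0],1],
    [[0,0,10],[0,0,0],1],
    [[0,1,14],[0,0,0.3],1],
    [[-1,5,16],[0,0,0.6],1]
  ]
}}

```text
clock: 15.55
tool_pos: [0.5204, -0.034, 0.1793]
eef_rot: [179.8, 0.7, 177.2]
force: [0.7, 1.8, -0.0]
finger_gap: 0.108
```

Run:
```python
from rig import get_obs, optics
from h import *
s=optics.get_image("scene");o=get_obs();print(o["tool_pos"],o["eef_rot"],o["clock"],o["finger_gap"],o["force"])
crop(s,300,170,430,280,6,"pics/i1.png")
```

```text
[ 0.51949237 -0.02527378  0.18051638] [179.58849509   0.71482702 177.75295581] 15.6 0.10355722178861561 [4.15978301 8.56314132 4.14125545]
```

View pics/i1.png

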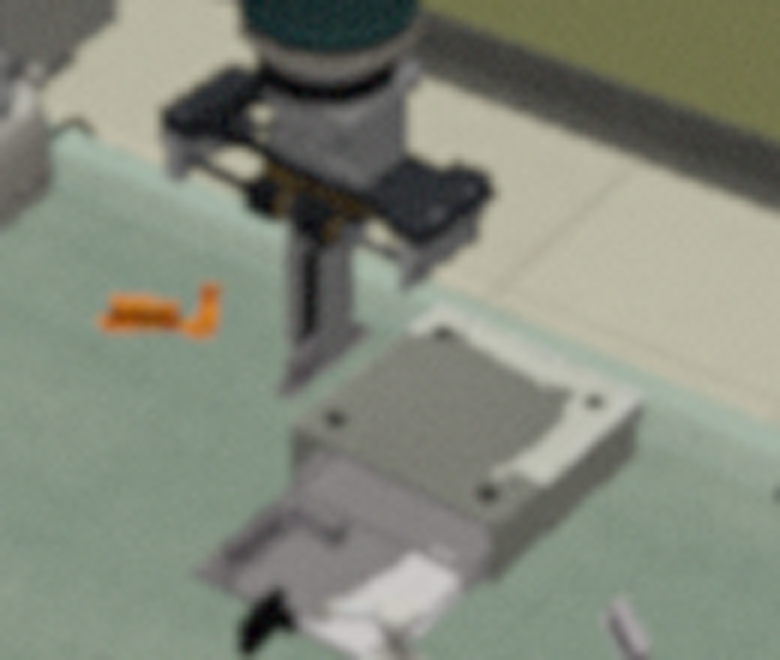

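Emit:
{"name": "move_arm", "arguments": {
  "increments": [
    [[-1,5,0],[0,0.1,0.3],1],
    [[-2,10,0],[-0.08,0.14,0.7],1],
    [[-3,15,-1],[-0.08,0.14,0.75],1],
    [[-4.5,20,-1],[-0.08,0.14,0.75],1],
    [[-6,25,-2],[-0.08,0.14,0.75],1]
  ]
}}

```text
clock: 16.1
tool_pos: [0.463, 0.2129, 0.1632]
eef_rot: [180.0, 0.1, -178.5]
force: [2.0, 0.8, -1.6]
finger_gap: 0.106
```

Emit:
{"name": "move_arm", "arguments": {
  "increments": [
    [[-1,5,-1],[0,0,0],1],
    [[-2,10,-3],[0,0,0],1],
    [[-2,13,-5],[0,0,0],1],
    [[-2,13,-7],[0,0,0],1],
    [[-2,13,-7],[0,0,0],1]
  ]
}}

```text
clock: 16.6
tool_pos: [0.4413, 0.3426, 0.0906]
eef_rot: [-179.9, -0.1, -178.4]
force: [-0.6, -0.2, -0.5]
finger_gap: 0.102
```

Emit:
{"name": "move_arm", "arguments": {
  "increments": [
    [[-0.2,1.2,0],[0,0,0],1],
    [[-0.2,1.2,-3],[0,0,0],1],
    [[-0.2,1.2,-5.5],[0,0,0],1],
    [[-0.2,1.2,-7],[0,0,0],1],
    [[-0.2,1.2,-7],[0,0,0],1]
  ]
}}

```text
clock: 17.1
tool_pos: [0.4393, 0.3544, 0.0201]
eef_rot: [-179.8, -0.2, -178.4]
force: [0.1, -0.0, -0.4]
finger_gap: 0.108
```

Run:
```python
from rig import get_obs, optics
from h import *
p=optics.get_image("top");o=get_obs();print(o["tool_pos"],o["eef_rot"],o["clock"],o["finger_gap"],o["force"])
crop(p,170,240,270,330,6,"pics/j1.png")
```

```text
[0.43953583 0.35460981 0.02104351] [-1.79868981e+02 -1.32599509e-01 -1.78419737e+02] 17.15 0.10303878314720182 [-0.15625345 -0.77185505 -0.04550886]
```

View pics/j1.png

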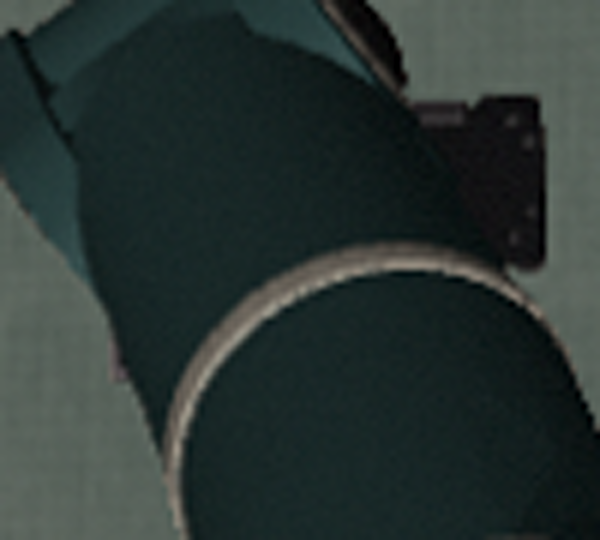

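Lower another ~3 mm and release.

Emit:
{"name": "move_arm", "arguments": {
  "increments": [
    [[0,0,-0.3],[0,0,0],1],
    [[0,0,-0.3],[0,0,0],1],
    [[0,0,-0.3],[0,0,0],0.2],
    [[0,0,-0.3],[0,0,0],0.2],
    [[0,0,-0.3],[0,0,0],0.2]
  ]
}}

```text
clock: 17.65
tool_pos: [0.4397, 0.3547, 0.0183]
eef_rot: [-179.9, -0.1, -178.4]
force: [-0.2, 0.0, 0.6]
finger_gap: 0.323
```

Emit:
{"name": "move_arm", "arguments": {
  "increments": [
    [[0,0,1],[0,0,0],0.1],
    [[0,0,5],[0,0,0],0.1],
    [[0,0,10],[0,0,0],0.1],
    [[1,-4,14],[0,0,-0.4],0.1],
    [[2,-9,15],[0,0,-0.8],0.1]
  ]
}}

```text
clock: 18.15
tool_pos: [0.459, 0.2741, 0.1704]
eef_rot: [179.9, 0.1, 177.7]
force: [1.5, -1.0, -0.4]
finger_gap: 0.449
```

Emit:
{"name": "move_arm", "arguments": {
  "increments": [
    [[1.5,-5,0],[0,0,-0.5],0.1],
    [[3,-10,-1],[0,0,-0.5],0.1],
    [[5,-15,-2],[0,0,-0.5],0.1],
    [[6,-20,-3],[0,0,-0.5],0.1],
    [[7,-25,-4],[0,0,-0.5],0.1]
  ]
}}

```text
clock: 18.65
tool_pos: [0.5268, 0.0346, 0.1335]
eef_rot: [179.9, 0.2, 175.2]
force: [1.2, 0.1, 0.5]
finger_gap: 0.448
```

Run:
```python
from rig import get_obs, optics
from h import *
s=optics.get_image("scene");p=optics.get_image("top");o=get_obs();print(o["tool_pos"],o["eef_rot"],o["clock"],o["finger_gap"],o["force"])
a=cv2.resize(p["image"][240:330,160:250],None,fx=4.4,fy=4.4,interpolation=cv2.INTER_CUBIC)
b=cv2.resize(s["image"][205:285,315:395],a.shape[1::-1],interpolation=cv2.INTER_CUBIC)
cv2.imwrite("pics/k1.png",np.hstack([a,b]))
```

```text
[0.52662791 0.02958742 0.13279563] [-1.79997371e+02  1.00013748e-01  1.74722329e+02] 18.75 0.4511633568071482 [-0.85072578  0.24780906  0.58681313]
```

View pics/k1.png

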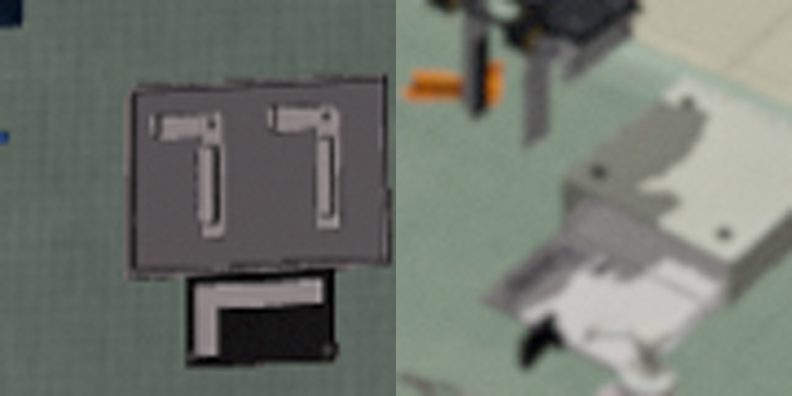

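Emit:
{"name": "move_arm", "arguments": {
  "increments": [
    [[0.5,-1.5,-3],[0,0,0.1],0.1],
    [[0.5,-1.5,-7],[0,0,0.1],0.1],
    [[0.5,-1.5,-10],[0,0,0.1],0.1],
    [[0.5,-1.5,-11],[0,0,0.1],0.1],
    [[0.5,-1.5,-11],[0,0,0.1],0.1]
  ]
}}

```text
clock: 19.25
tool_pos: [0.5312, 0.0147, 0.0225]
eef_rot: [-180.0, 0.0, 175.2]
force: [-0.8, 0.6, 0.7]
finger_gap: 0.45
```

Run:
```python
from rig import get_obs, optics
from h import *
s=optics.get_image("scene");o=get_obs();print(o["tool_pos"],o["eef_rot"],o["clock"],o["finger_gap"],o["force"])
crop(s,310,210,390,270,10,"pics/l1.png")
```

```text
[0.5319829  0.01477733 0.02369014] [1.79995191e+02 1.14804693e-01 1.75237221e+02] 19.3 0.4501410658622281 [ 0.23491076 -1.18478288  0.18242067]
```

View pics/l1.png

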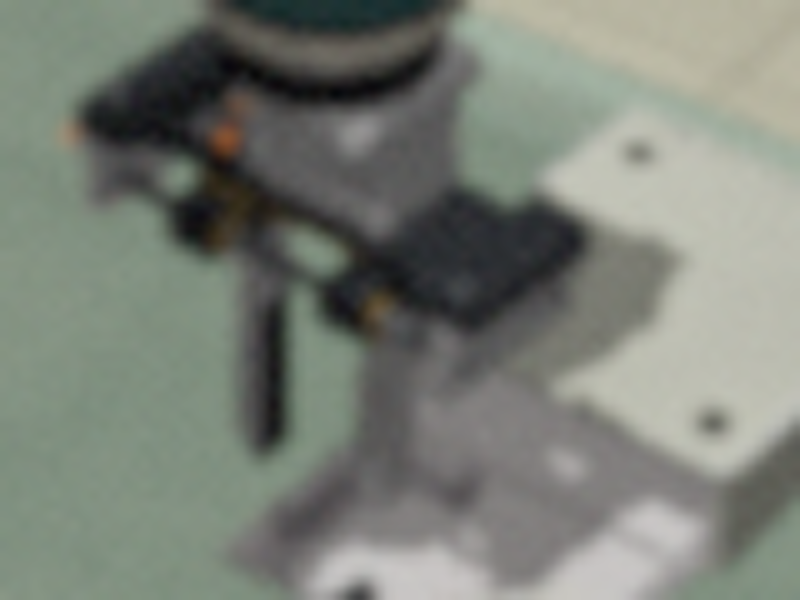

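Fingers straddle the shank of r1 (rib at ~(320,510), fingers at (265,440) and (385,470)). Lower and close.

Emit:
{"name": "move_arm", "arguments": {
  "increments": [
    [[0,0,-0.8],[0,0,0],0.1],
    [[0,0,-0.8],[0,0,0],0.5],
    [[0,0,-0.8],[0,0,0],1],
    [[0,0,-0.8],[0,0,0],1],
    [[0,0,-0.8],[0,0,0],1]
  ]
}}

```text
clock: 19.8
tool_pos: [0.5322, 0.0148, 0.016]
eef_rot: [180.0, 0.1, 175.2]
force: [0.1, -0.7, 0.7]
finger_gap: 0.143
```

Emit:
{"name": "move_arm", "arguments": {
  "increments": [
    [[0,0,0],[0,0,0],1],
    [[0,0,0],[0,0,0],1],
    [[0,0,0],[0,0,0],1],
    [[0,0,0],[0,0,0],1]
  ]
}}

```text
clock: 20.2
tool_pos: [0.5321, 0.0148, 0.016]
eef_rot: [180.0, 0.1, 175.2]
force: [-0.1, 0.6, 0.2]
finger_gap: 0.105
```

Emit:
{"name": "move_arm", "arguments": {
  "increments": [
    [[0,0,2],[0,0,0],1],
    [[0,0,5],[0,0,0],1],
    [[0,0,10],[0,0,0.3],1],
    [[0,-1,14],[0,0,0.6],1],
    [[0,-5,16],[0,0,1],1]
  ]
}}

```text
clock: 20.7
tool_pos: [0.5335, -0.0323, 0.1794]
eef_rot: [179.9, 0.4, -179.4]
force: [1.3, -1.2, -1.0]
finger_gap: 0.105
```

Emit:
{"name": "move_arm", "arguments": {
  "increments": [
    [[0,-5,0],[0,0,0.4],1],
    [[-0.5,-10,0],[0,0,0.8],1],
    [[-1,-15,0],[0,0,1.2],1],
    [[-1.5,-20,0],[0,0,1.3],1],
    [[-2,-25,-1],[0,0,1.3],1]
  ]
}}

```text
clock: 21.2
tool_pos: [0.5136, -0.2827, 0.1707]
eef_rot: [179.9, 0.5, -172.9]
force: [0.4, -0.1, -0.9]
finger_gap: 0.104
```

Emit:
{"name": "move_arm", "arguments": {
  "increments": [
    [[-0.8,-5,-1],[0,0.08,0],1],
    [[-1.6,-10,-3],[0,0.08,0],1],
    [[-2.2,-13.5,-6],[0,0.08,0],1],
    [[-2.2,-13.5,-8],[0,0.08,0],1],
    [[-2.2,-13.5,-8],[0,0.08,0],1]
  ]
}}

```text
clock: 21.7
tool_pos: [0.4894, -0.4178, 0.0875]
eef_rot: [179.7, -0.2, -173.0]
force: [-0.3, 0.8, -0.6]
finger_gap: 0.107
```

Run:
```python
from rig import get_obs, optics
from h import *
s=optics.get_image("scene");p=optics.get_image("top");o=get_obs();print(o["qpos"].round(1),o["tool_pos"],o["eef_rot"],o["clock"],o["finger_gap"],o["force"])
a=cv2.resize(p["image"][160:330,400:600],(400,340),interpolation=cv2.INTER_CUBIC)
b=cv2.resize(s["image"][230:400,310:510],(400,340),interpolation=cv2.INTER_CUBIC)
cv2.imwrite("pics/m1.png",np.hstack([a,b]))
```

```text
[ 20.7  34.8  23.7  95.3 -16.8  53.5 147.9] [ 0.49195312 -0.41700359  0.09099316] [ 1.79857442e+02  4.83650879e-02 -1.72821096e+02] 21.8 0.10264204524355766 [ 0.36973014 -0.56537365 -0.408549  ]
```

View pics/m1.png

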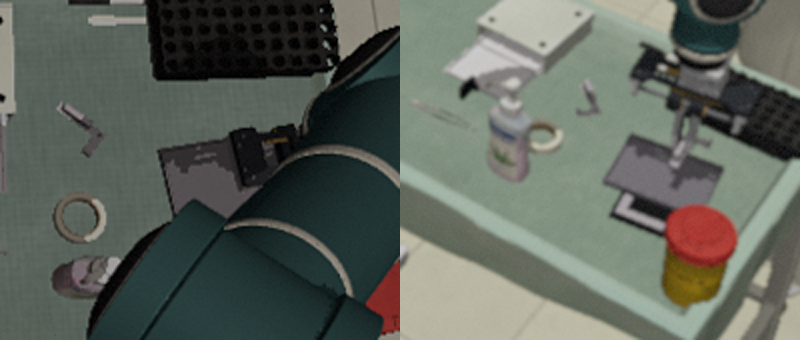

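Emit:
{"name": "move_arm", "arguments": {
  "increments": [
    [[0,-0.1,-3],[0,0,0],1],
    [[0,-0.1,-5],[0,0,0],1],
    [[0,-0.1,-6.7],[0,0,0],1],
    [[0,-0.1,-7.2],[0,0,0],1],
    [[0,-0.1,-7.2],[0,0,0],1]
  ]
}}

```text
clock: 22.3
tool_pos: [0.4929, -0.4175, 0.0198]
eef_rot: [179.9, 0.1, -172.8]
force: [0.5, 0.1, -0.3]
finger_gap: 0.102
```

Emit:
{"name": "move_arm", "arguments": {
  "increments": [
    [[0,0,-0.15],[0,0,0],1],
    [[0,0,-0.15],[0,0,0],1],
    [[0,0,-0.15],[0,0,0],0.2],
    [[0,0,-0.15],[0,0,0],0.2],
    [[0,0,-0.15],[0,0,0],0.2]
  ]
}}

```text
clock: 22.8
tool_pos: [0.4929, -0.4176, 0.0185]
eef_rot: [179.9, 0.1, -172.8]
force: [-0.5, 0.1, 0.2]
finger_gap: 0.323
```

Emit:
{"name": "move_arm", "arguments": {
  "increments": [
    [[0,0,1],[0,0,0],0.1],
    [[0,0,5],[0,0,0],0.1],
    [[0,0,10],[0,0,-1],0.1],
    [[1,4,14],[0,0,-2.5],0.1],
    [[2,7,14],[0,0,-4],0.1]
  ]
}}

```text
clock: 23.3
tool_pos: [0.5139, -0.349, 0.1637]
eef_rot: [180.0, 0.5, 166.8]
force: [1.7, 0.6, -0.1]
finger_gap: 0.452
```

Emit:
{"name": "move_arm", "arguments": {
  "increments": [
    [[1,2,0],[0,0,-1.7],0.1],
    [[2,4,0],[0,0,-3.4],0.1],
    [[4,7,0],[0,0,-5.1],0.1],
    [[5,10,0],[0,0,-6.8],0.1],
    [[7,13,0],[0,0,-8.5],0.1]
  ]
}}

```text
clock: 23.8
tool_pos: [0.5837, -0.2181, 0.1647]
eef_rot: [179.9, 0.5, 123.9]
force: [1.0, -0.3, 0.2]
finger_gap: 0.45
```

Emit:
{"name": "move_arm", "arguments": {
  "increments": [
    [[0,1,0],[0,0.05,-1.7],0.1],
    [[0,1,0],[0,0.08,-3.4],0.1],
    [[0,1,0],[0,0.08,-5.1],0.1],
    [[0,1,0],[0,0.08,-6.8],0.1],
    [[0,1,0],[0,0.08,-8.5],0.1]
  ]
}}

```text
clock: 24.3
tool_pos: [0.5838, -0.208, 0.1655]
eef_rot: [-179.7, 0.4, 81.0]
force: [-0.4, 0.4, -0.2]
finger_gap: 0.449
```

Emit:
{"name": "move_arm", "arguments": {
  "increments": [
    [[0.4,0.1,-3],[0.08,-0.06,-1.7],0.1],
    [[0.4,0.1,-6],[0.08,-0.06,-3.4],0.1],
    [[0.4,0.1,-9],[0.08,-0.06,-5.1],0.1],
    [[0.4,0.1,-11],[0.08,-0.06,-5.9],0.1],
    [[0.4,0.1,-11],[0.08,-0.06,-5.9],0.1]
  ]
}}

```text
clock: 24.8
tool_pos: [0.5867, -0.2062, 0.0537]
eef_rot: [-179.7, -0.0, 51.5]
force: [-0.6, 0.4, 0.2]
finger_gap: 0.449
```

Run:
```python
from rig import get_obs, optics
from h import *
s=optics.get_image("scene");p=optics.get_image("top");o=get_obs();print(o["qpos"].round(1),o["tool_pos"],o["eef_rot"],o["clock"],o["finger_gap"],o["force"])
a=cv2.resize(p["image"][190:310,430:560],None,fx=3,fy=3,interpolation=cv2.INTER_CUBIC)
b=cv2.resize(s["image"][240:300,370:435],(390,360),interpolation=cv2.INTER_CUBIC)
cv2.imwrite("pics/n1.png",np.hstack([a,b]))
```

```text
[-17.8  44.1  49.8 100.2 -40.4  55.4  10. ] [ 0.58806163 -0.20716661  0.05650454] [-1.79863876e+02 -1.14745583e-01  5.16576711e+01] 24.9 0.4508146245449579 [ 0.49954648 -0.97104158  0.84827341]
```

View pics/n1.png

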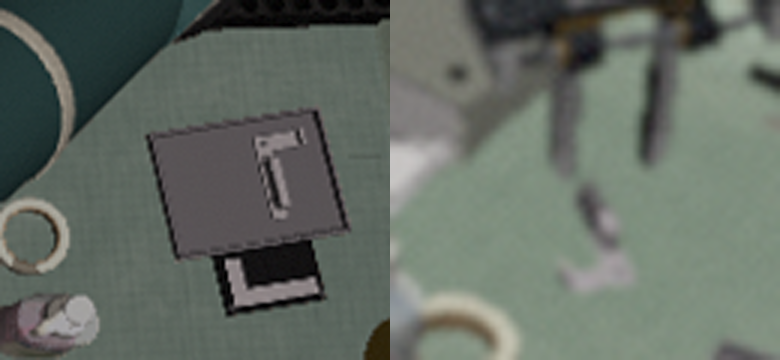

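Emit:
{"name": "move_arm", "arguments": {
  "increments": [
    [[0,0.1,-2.5],[0,0,0],0.1],
    [[0,0.1,-4.2],[0,0,0],0.1],
    [[0,0.1,-4.9],[0,0,0],0.1],
    [[0,0.1,-4.9],[0,0,0],0.1]
  ]
}}

```text
clock: 25.3
tool_pos: [0.5879, -0.2062, 0.0074]
eef_rot: [-179.8, -0.1, 51.7]
force: [-1.1, 0.3, 1.1]
finger_gap: 0.45
```

Run:
```python
from rig import get_obs, optics
from h import *
s=optics.get_image("scene");o=get_obs();print(o["qpos"].round(1),o["tool_pos"],o["eef_rot"],o["clock"],o["finger_gap"],o["force"])
cv2.imwrite("pics/o0.png",s["image"])
crop(s,370,245,450,305,9,"pics/o1.png")
```

```text
[-15.9  47.5  46.6 101.1 -43.6  51.3  12.1] [ 0.58817596 -0.2064292   0.0080031 ] [-1.79872481e+02 -1.15425488e-01  5.16783034e+01] 25.35 0.4546448916934749 [-1.13708955 -0.6349832  -0.43608029]
```

View pics/o0.png

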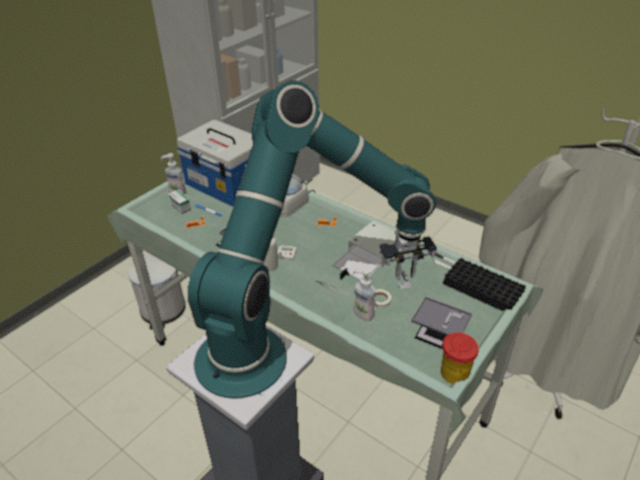

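View pics/o1.png

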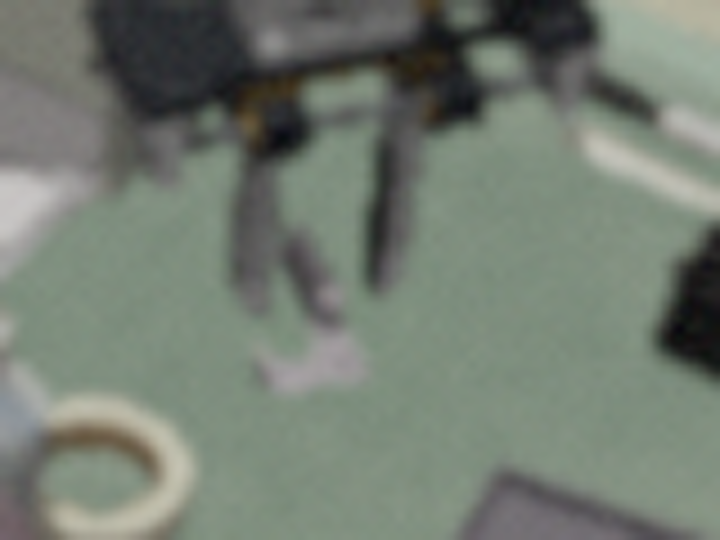

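Arm is well clear, and the fingers straddle the rib of r2. Close.

Emit:
{"name": "move_arm", "arguments": {
  "increments": [
    [[0,0,0],[0,0,0],1],
    [[0,0,0],[0,0,0],1],
    [[0,0,0],[0,0,0],1],
    [[0,0,0],[0,0,0],1],
    [[0,0,0],[0,0,0],1]
  ]
}}

```text
clock: 25.85
tool_pos: [0.5883, -0.2064, 0.0082]
eef_rot: [-179.9, -0.1, 51.7]
force: [-0.1, 1.7, 1.8]
finger_gap: 0.1
```

Emit:
{"name": "move_arm", "arguments": {
  "increments": [
    [[0,0,0],[0,0,0],1],
    [[0,0,0],[0,0,0],1]
  ]
}}

```text
clock: 26.05
tool_pos: [0.5883, -0.2064, 0.0082]
eef_rot: [-179.9, -0.1, 51.7]
force: [0.1, -0.2, 0.0]
finger_gap: 0.102
```

Emit:
{"name": "move_arm", "arguments": {
  "increments": [
    [[0,0,3],[0,0,0],1],
    [[0,0,7],[0,0,-1.7],1],
    [[-1,-2,11],[0,0,-3.4],1],
    [[-3,-5,13],[0,0,-5.1],1],
    [[-5,-9,13],[0,0,-6.8],1]
  ]
}}

```text
clock: 26.55
tool_pos: [0.5393, -0.2966, 0.1409]
eef_rot: [-180.0, -0.3, 17.5]
force: [-0.0, 0.6, -1.6]
finger_gap: 0.106
```

Emit:
{"name": "move_arm", "arguments": {
  "increments": [
    [[-2,-4,0],[0,0,-1.7],1],
    [[-4.5,-7,0],[0,0,-2.1],1],
    [[-4.5,-7.1,-3],[0,0,-2.1],1],
    [[-4.5,-7.1,-6],[0,0,-2.1],1],
    [[-4.5,-7.1,-6],[0,0,-2.1],1]
  ]
}}

```text
clock: 27.05
tool_pos: [0.4929, -0.3664, 0.0779]
eef_rot: [-179.8, -0.1, 7.0]
force: [0.5, -0.1, 0.3]
finger_gap: 0.104
```

Run:
```python
from rig import get_obs, optics
from h import *
s=optics.get_image("scene");p=optics.get_image("top");o=get_obs();print(o["qpos"].round(1),o["tool_pos"],o["eef_rot"],o["clock"],o["finger_gap"],o["force"])
a=cv2.resize(p["image"][190:310,430:560],None,fx=3,fy=3,interpolation=cv2.INTER_CUBIC)
b=cv2.resize(s["image"][270:370,390:498],(390,360),interpolation=cv2.INTER_CUBIC)
cv2.imwrite("pics/q1.png",np.hstack([a,b]))
```

```text
[ -6.6  46.6  60.1 101.1 -46.5  60.8 -12.4] [ 0.49428226 -0.3677443   0.08156996] [-179.98596828   -0.28527756    7.00531998] 27.15 0.10639960422713093 [ 0.13795566 -0.34049693 -0.30852002]
```

View pics/q1.png

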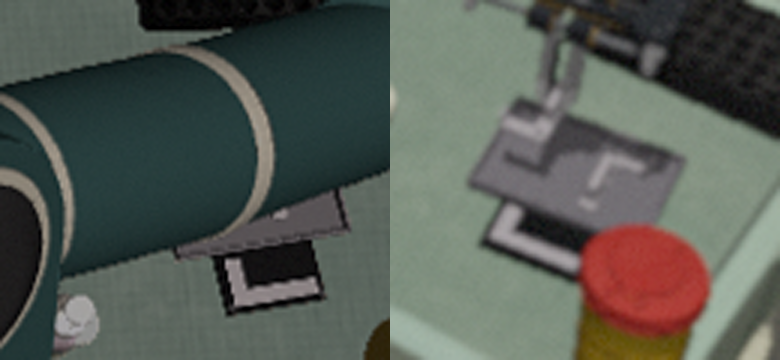

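Emit:
{"name": "move_arm", "arguments": {
  "increments": [
    [[0,0,-2.5],[0,-0.05,0],1],
    [[0,0,-4.5],[0,-0.05,0],1],
    [[0,0,-6],[0,-0.05,0],1],
    [[0,0,-6.3],[0,-0.05,0],1],
    [[0,0,-6.3],[0,-0.05,0],1]
  ]
}}

```text
clock: 27.65
tool_pos: [0.4943, -0.3678, 0.0187]
eef_rot: [180.0, -0.5, 7.0]
force: [-0.6, 0.5, -0.1]
finger_gap: 0.106
```

Run:
```python
from rig import get_obs, optics
from h import *
s=optics.get_image("scene");o=get_obs();print(o["qpos"].round(1),o["tool_pos"],o["eef_rot"],o["clock"],o["finger_gap"],o["force"])
cv2.imwrite("pics/r0.png",s["image"])
crop(s,400,280,490,350,8,"pics/r1.png")
```

```text
[ -4.   50.6  55.5 102.6 -51.1  55.5  -9.4] [ 0.49439324 -0.36794569  0.01884397] [179.96918616  -0.52903228   7.00654594] 27.7 0.10233822000617429 [ 0.12773629 -0.34309531  0.13661986]
```

View pics/r0.png

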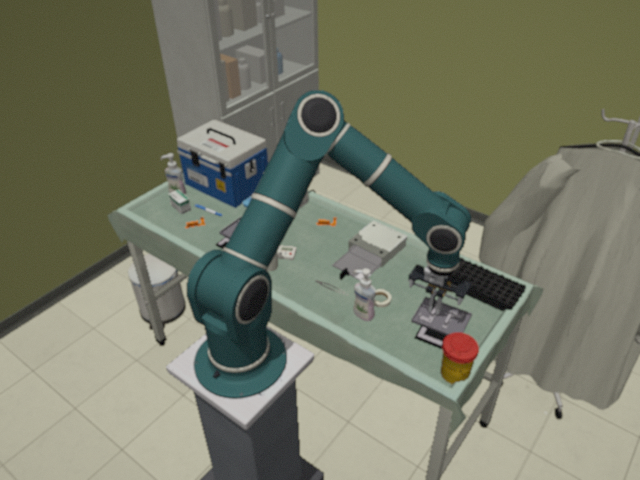

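View pics/r1.png

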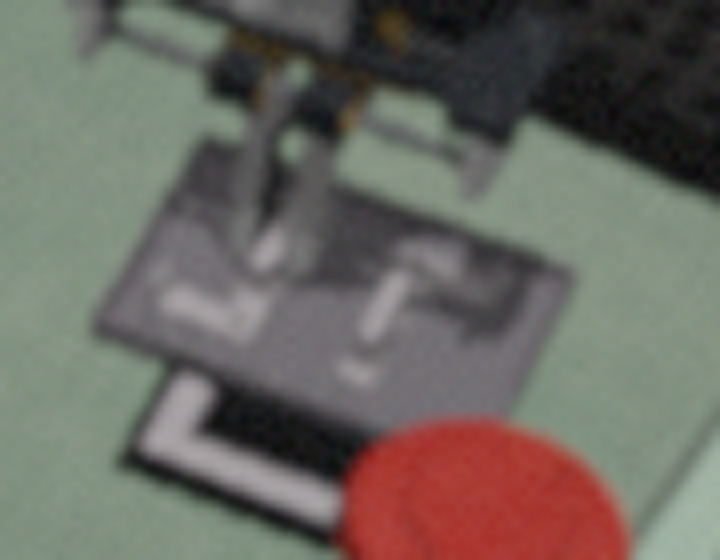

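Emit:
{"name": "move_arm", "arguments": {
  "increments": [
    [[0,0,-0.05],[0,0,0],1],
    [[0,0,-0.05],[0,0,0],0.4],
    [[0,0,-0.05],[0,0,0],0.3],
    [[0,0,-0.05],[0,0,0],0.3],
    [[0,0,-0.05],[0,0,0],0.3]
  ]
}}

```text
clock: 28.2
tool_pos: [0.4944, -0.3679, 0.0184]
eef_rot: [180.0, -0.5, 7.0]
force: [-0.3, 0.8, -0.5]
finger_gap: 0.345
```

Emit:
{"name": "move_arm", "arguments": {
  "increments": [
    [[0,0,1],[0,0,0],0.3],
    [[0,0,5],[0,0,0],0.3],
    [[0,0,10],[0,0,0],0.3],
    [[0,2,15],[0,0,0],0.3],
    [[2,6,20],[0,0,1],0.3]
  ]
}}

```text
clock: 28.7
tool_pos: [0.5067, -0.3217, 0.2059]
eef_rot: [179.9, -0.5, 11.7]
force: [1.9, 0.3, -0.2]
finger_gap: 0.349
```

Emit:
{"name": "move_arm", "arguments": {
  "increments": [
    [[1,5,2],[0,0,1],0.3],
    [[2,10,4],[0,0,2],0.3],
    [[2,15,6],[0,0,3],0.3],
    [[2,20,6],[0,0,4],0.3],
    [[2,25,6],[0,0,4],0.3]
  ]
}}

```text
clock: 29.2
tool_pos: [0.5265, -0.0822, 0.267]
eef_rot: [179.9, -0.6, 31.9]
force: [1.2, 0.2, 0.6]
finger_gap: 0.352
```

Run:
```python
from rig import get_obs, optics
from h import *
s=optics.get_image("scene");p=optics.get_image("top");o=get_obs();print(o["qpos"].round(1),o["tool_pos"],o["clock"],o["force"])
cv2.imwrite("pics/s1.png",p["image"]);cv2.imwrite("pics/s2.png",s["image"])
crop(p,460,210,560,300,7,"pics/s3.png")
```

```text
[-49.2  22.   69.3 103.2 -22.4  69.7 -31.1] [ 0.52730464 -0.07624965  0.26602444] 29.3 [0.36795087 0.01167674 0.25732294]
```

View pics/s1.png

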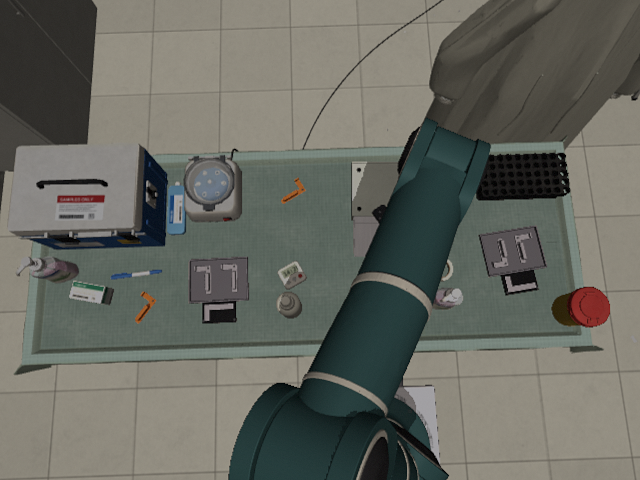

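View pics/s3.png

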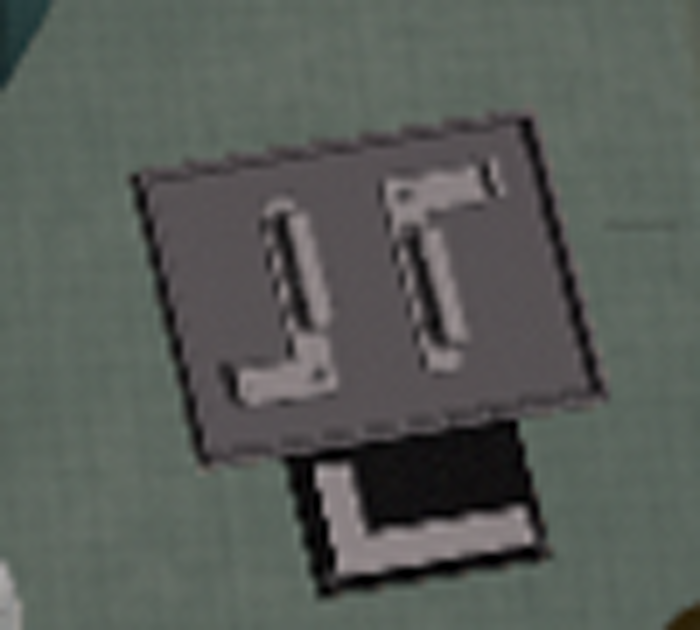

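Run:
```python
from h import *
s=cv2.imread("pics/s2.png");cv2.imwrite("pics/s2c.png",cv2.resize(s[200:350,240:480],None,fx=3.3,fy=3.3,interpolation=cv2.INTER_CUBIC))
```

```text
(no output)
```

View pics/s2c.png

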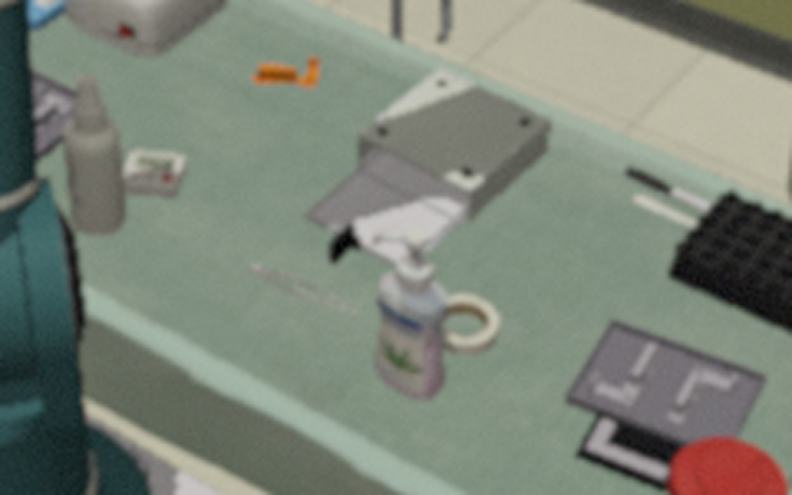

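Run:
```python
from rig import ticket,get_obs
from h import *
import pickle
p,s=pickle.load(open("p0.pkl","rb"));s2=cv2.imread("pics/s2.png");p2=cv2.imread("pics/s1.png")
def sh(A,B,b,n):
    x0,y0,x1,y1=b;t=A[y0:y1,x0:x1];w=B[y0-6:y1+6,x0-6:x1+6]
    r=cv2.matchTemplate(w,t,cv2.TM_CCOEFF_NORMED);_,m,_,l=cv2.minMaxLoc(r);print(n,round(m,3),(l[0]-6,l[1]-6))
sh(s["image"],s2,(352,266,378,322),"gel");sh(s["image"],s2,(372,288,394,306),"tape");sh(s["image"],s2,(260,222,280,272),"spray");sh(s["image"],s2,(276,244,298,260),"timer");sh(s["image"],s2,(314,276,348,296),"tweezers")
sh(p["image"],p2,(274,288,304,320),"spray top");sh(p["image"],p2,(276,260,308,288),"timer top")
h=pickle.load(open("fit.pkl","rb"))["hous"]
p["image"];k=9;off=(325,235)
im=cv2.resize(s2[235:295,325:405],None,fx=k,fy=k,interpolation=cv2.INTER_CUBIC)
overlay(im,s,place([box(-176.7,-75,-68,68,4,8)],*h),k=k,off=off);cv2.imwrite("pics/t.png",im)
```

```text
gel 0.805 (0, 0)
tape 0.997 (0, 0)
spray 0.898 (0, 0)
timer 0.5 (0, 0)
tweezers 0.367 (1, 1)
spray top 0.662 (0, 0)
timer top 0.673 (0, 0)
```

View pics/t.png

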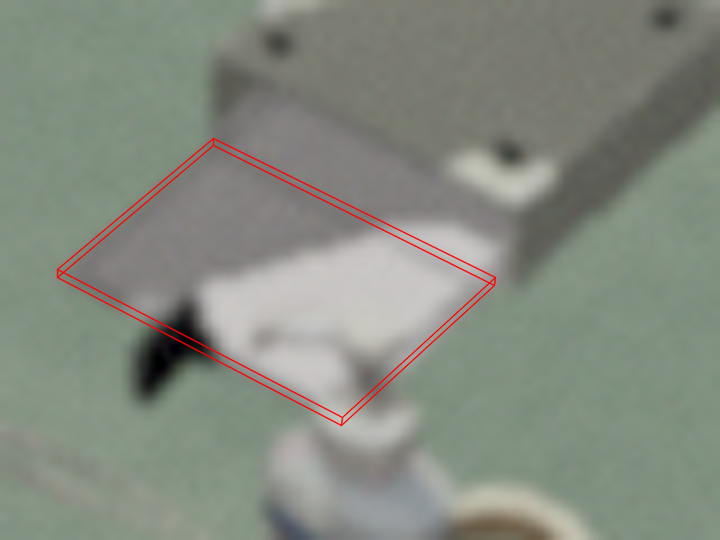

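Run:
```python
from rig import ticket,get_obs
o=get_obs();print(o["clock"],o["joint_velocities"].round(2));print(ticket.hand_in())
```

```text
29.3 [ 6.49  1.31  2.91 -0.38 -0.89  0.13  5.94]
the job is handed in; nothing more can be done
None
```

The job is handed in at about 29 s. All four blades are sorted, and the insert is left drawn out about 102 mm, roughly 48 mm of it still in the channel.

- **Insert:** I pulled it out by its tab. In the last scene picture its front edge matches the projected outline of a level insert drawn out that far.
- **Left-hand blades:** both went into the tray on the robot's left, whose ledge shows the left-hand outline. After placing, the top view shows the two lying separately on its floor.
- **Right-hand blades:** both went into the tray on the right and also lie separately. I laid one of them turned half round to the other.
- **Forces:** wrist force readings stayed below 11 N.

**Bystanders:** comparing the scene pictures before and after, the gel bottle, tape roll, spray bottle and timer show no shift. The timer match was only 0.50 because of the arm's shadow. The tweezers matched poorly (0.37, with a 1-pixel offset), so that check settles nothing. They look unchanged in the picture, and by my estimate the gripper stayed clear of them.

**Arm:** it was still settling slightly when I handed in, with joint speeds up to 6.5°/s and the fingers free about 0.27 m above the table. Joint 3 had drifted to 69.3° on the last move, within its 71.9° limit.

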